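Pack the bench kit tray and slide it into its case

ROBOT

A 6-joint arm with a two-finger parallel gripper is mounted at the origin on a cart in front of the work surface, level with it; the furniture and walls round the work are solid. World frame = base frame: x ahead of the robot, y to its left, z up, the work surface at z = 0. Lengths are in mm, angles in rad, forces in N, time in s.
With the tool pointing down it reaches from about 325 to 925 mm from the base axis. Payload 3.1 kg.
Tool frame: the origin (TCP) lies where the fingers leave the gripper's body, on its centre line; the fingertips stand r.tip_extent ahead of it and the grasp point (between the pads) lies 54 mm ahead of it (r.tip_extent is the distance from the TCP to the fingertips, in mm); z points along the fingers, y is the direction in which the jaws open and shut (so a half turn about z gives the same grasp; the last joint's range is limited). The gripper opens to 85 mm and grips with 20 to 120 N. Pads are 22 mm wide; open, the fingers measure 114 mm over their backs; the gripper's body (76 mm by 85 mm) begins 54 mm behind the grasp point. The pads swing forward as they close: fully open they stand 13 mm farther back than shut.
Start: joints at [1.229, 0.217, 1.613, -0, 1.311, -0.112], TCP at [142.344, 608.587, 303.9] pointing down, gripper open.
Joint ranges: [-2.75, 2.75], [-0.78, 2.1], [0.31, 2.55], [-1.13, 4.27], [0.13, 2.63], [-2.58, 2.58]. Speed limits (rad/s): [2.79, 2.79, 3.14, 3.14, 3.14, 3.14].

INTERFACE

Orientations are given as a rotation vector (axis times angle).
In Python, from plant import r gives the robot as it stands.
- The arm moves only by the shell command python3 -m jog 'ROWS' [OPENING] [FORCE]. ROWS is JSON, a list of rows, each a list of 2 entries, a list of its own where there are three numbers: the shift along the tool's x, y, z in mm, then the turn about the tool's z in degrees. In form: [[[dx, dy, dz], twist], ...]. A call has exactly 5 rows; each row shifts and turns the pose as measured when the row begins, along the tool's axes as they then stand; what a row does not reach is not made up. A row lasts 1/8 s, in which the tool goes at most 62.5 mm and 10.7 degrees, less where a joint would pass 70% of its speed; a pose out of reach is approached as far as the arm can. A call with a gripper value outside its range is refused whole. OPENING is the opening, from -1 (shut) to 1 (fully open), set as the call begins (- or left out, the last holds). The fingers move at their own pace and stop on an object; FORCE is the grip in N (left out, the last holds). Time passes only in rows, so rows that do not move let the fingers close, or fill a call up. It gives the time, the measured TCP pose, the force and the opening at its end, in the units of the state.
- r.sense(): the state, without advancing time (a new reading comes with each control period).
- r.read_camera(name): name is "scene" or "side" or "wrist"; returns a dict with "pixels" (384x512x3 uint8, red, green, blue), "intrinsics" (3x3 intrinsics, pixels), "position" and "orientation" of the camera in the world; the wrist camera has in their place "mount" (4x4, takes a point from camera to tool coordinates, whose origin is the TCP and whose axes are the flange's). Camera axes: x right, y down, z forward; pixel columns grow to the right and rows downward; lengths in mm; the calibration is good to about 2 mm. A picture is of the moment at which its call begins: read the wrist's pose just before it. There is no depth.
- r.job_done(): hands the job in, once; it reports no verdict.
Trained networks look in the newest picture that a camera, given by its name, has taken for a name from the list of things; names that differ only in an ending like _2 or _b are one class to them, and where a whole thing is asked for, a point or a joint stands for the part that bears it (a point fixed in the world has none). Each returns a list of dicts, best first, with "conf" (0 to 1); they miss things now and then, are a little off and sometimes report something else, mostly with a low value. They report only what shows in the picture. A call takes as long as a camera call.
- r.regions_of(camera, label): "region" (384x512 bool, what is visible of it) and "box" ([left, top, right, bottom] in pixels, round what is visible of it).
The state is a dict: "time_s": time; "joints": joint angles; "qd": joint speeds; "effort": joint torques, N m; "ee_pos": TCP position; "tcp_rot": TCP orientation; "wrist_force": force on the tool from outside, world axes, zero at the start; "moment": the same for the moment, N m; "width": finger opening in mm.
Only numpy, scipy, OpenCV 4.12 (cv2) and the standard library are available. Lean on these libraries where they do the work, as an engineer would, in place of code of your own. Each camera call takes 0.05 s, during which the arm holds its last target.

TASK

Pack the box of sealing film and the bench timer one behind the other in the blue tray, both lying flat on its floor the way up they are now. Then slide the loaded tray all the way into the white case until its front panel closes against the case's mouth, and let go. Leave the tape roll, the clear bottle and the beaker where they stand.

Things in the scene. Friction and masses are not known exactly. Their poses are not given: they have to be found in the camera images.
- case: White floorless case fixed to the bench, 94 mm wide (x), 205 deep (y), 69 high; yaw varies. Origin: centre of its open mouth, at bench level; y points horizontally INTO the case (at yaw 0 to the robot's left), z up. Inside 82 mm wide, 198.5 deep, 65 high; the side walls flare over the first 11 mm, to about 89 mm at the mouth.
- case_home (a point): Point 99 mm inside the mouth, at bench level, with the case's axes: where the tray's origin lies, axes agreeing, when the tray is fully home.
- tray: Loose blue open tray on the bench before the mouth, back edge 15 to 35 mm off, askew; 0.35 kg. A box 78 (x) x 198 mm (y), inside 70 x 190 mm, floor 9 mm and rims 19 mm above the bench; 2 mm clearance each side in the case. Origin: centre of the box, underside; y points to the end that goes in first. At y -99 to -105 mm a front panel 94 mm wide, 45 mm high, that closes against the mouth.
- tray_fin (a point): Middle of the tray's light grey upright grip fin, 38 mm above the bench and 128 mm from the tray's origin, along -y; tray's axes. The fin is 12 mm thick (x), reaches 45 mm out from the front panel (y -105 to -150 mm of the tray), 14 to 54 mm above the bench. Pinch it from above across its 12 mm; the tray then slides on the bench.
- film_box: Closed red and white carton of sealing film, 50 mm (x) x 115 mm (y) x 50 mm high, about 0.12 kg, lying on the bench. Origin: centre of its underside. Grasp across its 50 mm. In the tray its top is 59 mm above the bench and passes under the case's roof.
- timer: White bench timer, display and three round buttons up, 60 mm (x) x 62 mm (y) x 29 mm high, about 0.065 kg. Origin: centre of its underside. Grasp across its 62 mm. Film box and timer fit into the tray only one behind the other along its length, the film box lengthwise, square to its walls: about 13 mm to spare in length, 8 mm in width at the timer.
- label_tape: Roll of yellow label tape, 55 mm across, 19 mm high, lying flat; a bystander, to be left alone. Origin: centre of its underside.
- bottle_clear: Clear reagent bottle with blue cap, 58 mm across, 115 mm high; a bystander. Origin: centre of its underside.
- beaker: Small glass beaker, 46 mm across, 58 mm high; a bystander at the back of the bench. Origin: centre of its underside.

How it is judged (in metres and radians):
On the way:
1. film box and timer both lie flat on the tray's floor and are released, the tray still outside the case or only part way in (x of film_box in the frame of tray between -0.02 and 0.02 m and y of film_box in the frame of tray between -0.045 and 0.045 m and z of film_box in the frame of tray between 0.004 and 0.016 m and angle between each of film_box, timer's own z axis and vertical below 0.1 rad and x of timer in the frame of tray between -0.02 and 0.02 m and y of timer in the frame of tray between -0.075 and 0.075 m and z of timer in the frame of tray between 0.004 and 0.016 m and y of tray in the frame of case below 0.08 m and contact force between each of film_box, timer and the fingers below 0.2 N), for 0.2 s.
At the end, for the whole second after the job is handed in: The film box and the timer lie flat (within 6 degrees) on the floor of the tray, inside its walls; the tray is fully in the case, its panel within 6 mm of closed, centred within 5 mm and square within 2 degrees, flat on the bench; all at rest and released (x of film_box in the frame of tray between -0.02 and 0.02 m and y of film_box in the frame of tray between -0.045 and 0.045 m and z of film_box in the frame of tray between 0.004 and 0.016 m and angle between each of film_box, timer's own z axis and vertical below 0.1 rad and x of timer in the frame of tray between -0.02 and 0.02 m and y of timer in the frame of tray between -0.075 and 0.075 m and z of timer in the frame of tray between 0.004 and 0.016 m and y of tray in the frame of case between 0.093 and 0.103 m and x of tray in the frame of case between -0.005 and 0.005 m and angle between the y axis of tray and the y axis of case, either way round below 0.04 rad and angle between tray's own z axis and vertical below 0.05 rad and height (world z) of tray below 0.006 m and linear speed of each of tray, film_box, timer below 0.02 m/s); the robot touches nothing.
It fails at once if tape roll shifted by more than 30 mm or knocked over (distance of label_tape from where it was at the start of the episode above 0.03 m or angle between label_tape's own z axis and vertical above 0.5 rad).
It fails at once if clear bottle shifted by more than 30 mm or knocked over (distance of bottle_clear from where it was at the start of the episode above 0.03 m or angle between bottle_clear's own z axis and vertical above 0.5 rad).
It fails at once if beaker shifted by more than 30 mm or knocked over (distance of beaker from where it was at the start of the episode above 0.03 m or angle between beaker's own z axis and vertical above 0.5 rad).
It also fails if it takes over 72 s, if anything falls off the work surface, if the arm or the gripper's body presses on something with over 40 N, if the wrist force passes 120 N, or if a joint passes its speed limit or range.

## Working session

There is one attempt and no reset: what is moved stays moved. The work goes in short steps, Python scripts to look and compute and a shell command to move; the robot and the scene stay as the last step left them, time stands still between calls to the robot, and variables do not carry over. Pictures are saved under pics/ and viewed, and the job is handed in when it is done.

```bash
ls; mkdir -p pics
python3 - <<'E'
from plant import r
import cv2
print(r.sense(), r.tip_extent)
for n in ("scene","side","wrist"):
    c=r.read_camera(n); cv2.imwrite(f"pics/{n}0.png",c["pixels"][:,:,::-1])
    print(n,{k:v for k,v in c.items() if k!="pixels"})
    for l in ("case","tray","tray_fin","film_box","timer","label_tape","bottle_clear","beaker"):
        print(l,[(round(d["conf"],2),d["box"]) for d in r.regions_of(n,l)][:2])
E
```

```text
pics
{'time_s': 0.0, 'joints': array([ 1.22879907e+00,  2.17743934e-01,  1.61498067e+00, -2.55471488e-05,
        1.31129842e+00, -1.12129504e-01]), 'qd': array([-0.00132021,  0.00081122, -0.00163771, -0.00134317, -0.00219099,
       -0.00052964]), 'effort': array([-1.23041362e-03, -3.96844196e+01, -3.03854048e+01, -1.65153233e-04,
        9.82801634e-03, -8.63932499e-07]), 'ee_pos': array([142.12244614, 607.94447486, 302.55010553]), 'tcp_rot': array([-0.36021048, -3.12034496,  0.00372774]), 'wrist_force': array([-0.06371973,  0.13510073,  0.43010281]), 'moment': array([0.00454569, 0.01622442, 0.0180059 ]), 'width': 85.30680751121052} 72.6
scene {'intrinsics': array([[481.043137  ,   0.        , 258.49245269],
       [  0.        , 481.043137  , 193.89551892],
       [  0.        ,   0.        ,   1.        ]]), 'position': array([-600.75203826, -734.31152065,  890.3128205 ]), 'orientation': array([-1.91163247,  0.99093866, -0.5752928 ])}
case [(0.6, [200.3, 194.9, 267.4, 243.2])]
tray [(0.83, [260.1, 228.1, 344.8, 265.3])]
tray_fin [(0.65, [261.6, 228.8, 344.1, 270.2])]
film_box [(0
[... 791 characters left out ...]
[(0.74, [217.5, 119.3, 238.5, 153.0])]
beaker []
wrist {'intrinsics': array([[337.49434732,   0.        , 260.45297742],
       [  0.        , 337.49434732, 193.07509029],
       [  0.        ,   0.        ,   1.        ]]), 'mount': array([[-1.42424581e-03, -9.46018885e-01, -3.24108379e-01,
         8.27659047e+01],
       [ 9.99998784e-01, -1.55337883e-03,  1.39711381e-04,
        -9.30674987e-01],
       [-6.35632700e-04, -3.24107786e-01,  9.46019947e-01,
        -7.07905511e+01],
       [ 0.00000000e+00,  0.00000000e+00,  0.00000000e+00,
         1.00000000e+00]])}
case []
tray []
tray_fin []
film_box []
timer []
label_tape []
bottle_clear [(0.78, [146.5, 332.8, 188.8, 384.0])]
beaker []
```

Run:
```python
import cv2
a=cv2.imread("pics/scene0.png")[150:300,130:400]; cv2.imwrite("pics/s0c.png",cv2.resize(a,None,fx=2.9,fy=2.9,interpolation=2))
a=cv2.imread("pics/side0.png")[110:320,150:350]; cv2.imwrite("pics/d0c.png",cv2.resize(a,None,fx=2.8,fy=2.8,interpolation=2))
```

```text
(no output)
```

View pics/s0c.png

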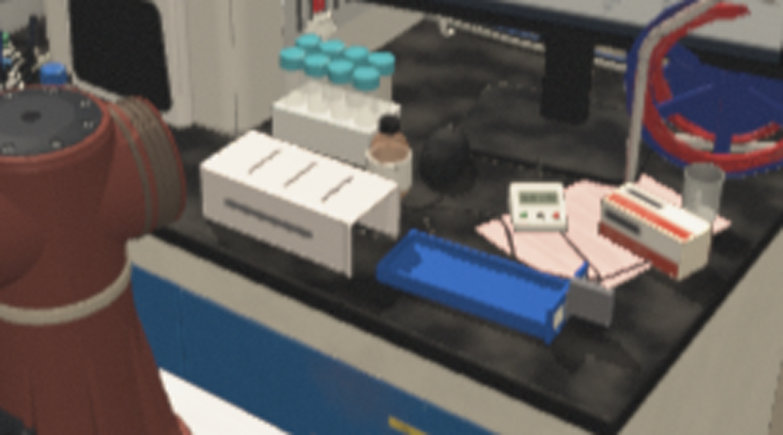

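View pics/d0c.png

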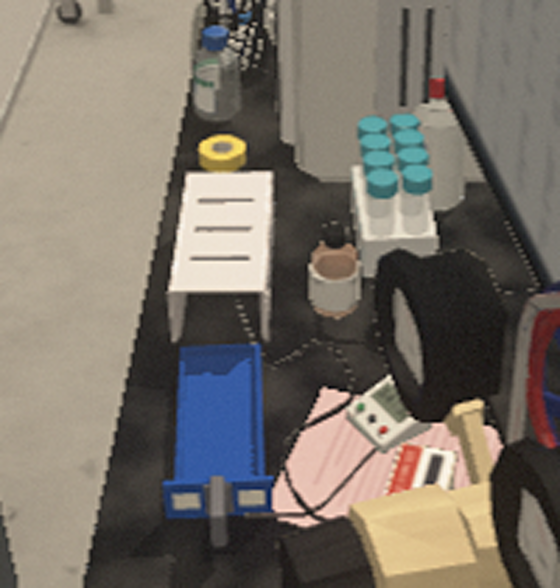

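View pics/wrist0.png

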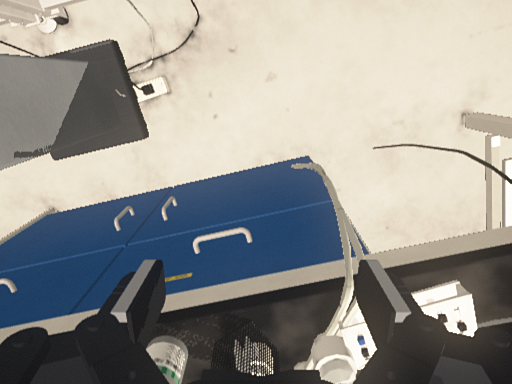

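```bash
cat > h.py <<'E'
from plant import r
import numpy as np, cv2
from scipy.spatial.transform import Rotation as R
def cam(n):
    s=r.sense(); c=r.read_camera(n); K=c["intrinsics"]
    if n=="wrist":
        M=np.array(c["mount"]); T=np.eye(4); T[:3,:3]=R.from_rotvec(s["tcp_rot"]).as_matrix(); T[:3,3]=s["ee_pos"]
        W=T@M
    else:
        W=np.eye(4); W[:3,:3]=R.from_rotvec(c["orientation"]).as_matrix(); W[:3,3]=c["position"]
    return c["pixels"],K,W
def unproj(K,W,uv,z):
    uv=np.atleast_2d(uv).astype(float)
    d=np.c_[uv,np.ones(len(uv))]@np.linalg.inv(K).T@W[:3,:3].T
    t=(z-W[2,3])/d[:,2]
    return W[:3,3]+d*t[:,None]
def proj(K,W,P):
    q=(np.atleast_2d(P)-W[:3,3])@W[:3,:3]
    q=q@K.T
    return q[:,:2]/q[:,2:]
E
python3 - <<'E'
from h import *
np.set_printoptions(precision=1,suppress=True)
for n in ("scene","side"):
    px,K,W=cam(n)
    for l,z in (("case",69),("tray",19),("film_box",50),("timer",29),("label_tape",19),("bottle_clear",60),("beaker",30)):
        for d in r.regions_of(n,l)[:1]:
            v,u=np.nonzero(d["region"]); 
            P=unproj(K,W,[u.mean(),v.mean()],z*.6)[0]
            print(n,l,round(d["conf"],2),P, cv2.minAreaRect(unproj(K,W,np.c_[u,v],z)[:,:2].astype(np.float32)))
# hand-picked corners
px,K,W=cam("side")
f=lambda p:np.array(p)/2.8+[150,110]
print("case roof",unproj(K,W,f([(187,173),(272,173),(170,291),(270,291)]),69))
print("tray rim back",unproj(K,W,f([(180,346),(261,346)]),19),"panel top",unproj(K,W,f([(165,484),(270,482)]),45),"fin",unproj(K,W,f([(217,478),(217,520)]),54))
print("tape",unproj(K,W,f([(222,150)]),19),"edge",unproj(K,W,f([(190,60),(90,570)]),0))
px,K,W=cam("scene")
f=lambda p:np.array(p)/2.9+[130,150]
print("case roof",unproj(K,W,f([(202,162),(256,132),(400,187),(351,249)]),69))
print("tray rim",unproj(K,W,f([(378,275),(413,231)]),19),"panel top",unproj(K,W,f([(549,325)]),45))
print("film",unproj(K,W,f([(600,202),(626,185),(712,230),(677,252)]),50))
print("timer",unproj(K,W,f([(511,184),(562,182),(567,218),(514,221)]),29))
E
```

```text
scene case 0.89 [418.4  80.7  41.4] ((386.5433044433594, 56.08161926269531), (173.3568115234375, 255.5882568359375), 0.9530395865440369)
scene tray 0.89 [ 441.5 -162.8   11.4] ((432.6780090332031, -168.37596130371094), (132.62522888183594, 246.05038452148438), 15.51902961730957)
scene film_box 0.7 [ 607.7 -264.6   30. ] ((582.3141479492188, -271.68878173828125), (155.95272827148438, 110.02283477783203), 76.43031311035156)
scene timer 0.84 [ 590.  -132.4   17.4] ((575.1944580078125, -139.50253295898438), (98.08291625976562, 58.94628143310547), 30.15797233581543)
scene bottle_clear 0.43 [475.8 523.7  36. ] ((446.12847900390625, 489.7713928222656), (59.60169219970703, 28.978593826293945), 45.85228729248047)
scene beaker 0.64 [ 728.7 -271.3   18. ] ((710.3831787109375, -276.7060241699219), (126.5648193359375, 44.83482360839844), 19.19637107849121)
side case 0.67 [419.3  97.4  41.4] ((425.3191833496094, 50.23011779785156), (101.72381591796875, 266.7639465332031), 2.4991800785064697)
side tray 0.56 [ 437.3 -163.4   11.4] ((439.1753845214844, -168.9251708984375), (92.84870910644531, 248.609
[... 626 characters left out ...]
 [469.5 178.8  69. ]
 [382.  -24.9  69. ]
 [479.6 -23.1  69. ]]
tray rim back [[390.9 -49.   19. ]
 [470.5 -47.5  19. ]] panel top [[ 403.4 -251.9   45. ]
 [ 492.4 -247.7   45. ]] fin [[ 448.2 -252.4   54. ]
 [ 452.5 -297.9   54. ]]
tape [[401.1 298.3  19. ]] edge [[ 334.6  544.8    0. ]
 [ 343.6 -307.8    0. ]]
case roof [[379.7 181.2  69. ]
 [466.2 174.   69. ]
 [465.5 -28.2  69. ]
 [340.1 -52.8  69. ]]
tray rim [[375.6 -61.9  19. ]
 [464.6 -46.9  19. ]] panel top [[ 375.8 -263.4   45. ]]
film [[ 592.2 -207.4   50. ]
 [ 640.2 -215.3   50. ]
 [ 612.7 -329.4   50. ]
 [ 553.7 -315.9   50. ]]
timer [[ 596.5  -93.8   29. ]
 [ 634.3 -139.4   29. ]
 [ 572.  -179.3   29. ]
 [ 532.9 -134.5   29. ]]
```

```bash
python3 -m jog '[[[-39,-46,-10],0],[[-39,-46,-10],0],[[-39,-46,-10],0],[[-39,-46,-10],0],[[-39,-46,-10],0]]' 1 30; python3 -m jog '[[[-39,-47,0],0],[[-39,-47,0],0],[[-39,-47,0],0],[[-39,-47,0],0],[[-39,-47,0],0]]'
```

```text
time_s: 2.88
ee_pos: [282.0, 336.7, 353.6]
tcp_rot: [0.347, 3.121, -0.002]
wrist_force: [1.0, 0.5, 0.1]
width: 85.5
time_s: 3.5
ee_pos: [423.2, 57.7, 358.2]
tcp_rot: [0.343, 3.11, 0.007]
wrist_force: [0.3, 0.0, 0.2]
width: 85.1
```

```bash
python3 -m jog '[[[-36,-48,0],0],[[-36,-48,0],0],[[-36,-48,0],10],[[0,0,0],10.5],[[0,0,0],10.5]]'; python3 -m jog '[[[0,0,0],10.5],[[0,0,0],10.5],[[0,0,0],10.5],[[0,0,0],10.5],[[0,0,0],0]]'
python3 - <<'E'
from h import *
px,K,W=cam("wrist"); cv2.imwrite("pics/w1.png",px[:,:,::-1]); s=r.sense(); print(s["ee_pos"],s["joints"],R.from_rotvec(s["tcp_rot"]).as_matrix())
E
```

```text
time_s: 4.12
ee_pos: [500.0, -117.9, 360.0]
tcp_rot: [1.186, 2.892, 0.014]
wrist_force: [-0.3, 0.1, -0.6]
width: 85.0
time_s: 4.75
ee_pos: [499.9, -118.8, 360.2]
tcp_rot: [2.162, 2.263, 0.022]
wrist_force: [0.2, 0.0, -0.4]
width: 85.5
[ 499.91526073 -118.80373654  360.24112426] [-0.37378499 -0.07494026  1.81694823  0.00851166  1.38354445 -0.4220048 ] [[-0.04669513  0.99874715  0.01799129]
 [ 0.9989086   0.04666798  0.00192642]
 [ 0.00108438  0.01806161 -0.99983629]]
```

View pics/w1.png

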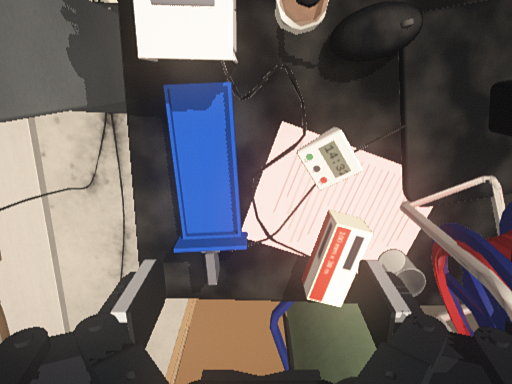

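```bash
cat >> h.py <<'E'
from scipy.optimize import minimize
def B(x0,x1,y0,y1,z0,z1): return np.array([[x,y,z] for x in(x0,x1) for y in(y0,y1) for z in(z0,z1)],float)
MOD={"film_box":[B(-25,25,-57.5,57.5,0,50)],"timer":[B(-30,30,-31,31,0,29)],
"tray":[B(-39,39,-99,99,0,19),B(-47,47,-105,-99,0,45),B(-6,6,-150,-105,14,54)],
"case":[B(-47,47,0,205,0,69)]}
def pts(m,p,z=0):
    c,s=np.cos(p[2]),np.sin(p[2])
    return np.c_[m[:,0]*c-m[:,1]*s+p[0], m[:,0]*s+m[:,1]*c+p[1], m[:,2]+z]
S=4
def render(n,p,K,W,z=0):
    im=np.zeros((384*S,512*S),np.uint8)
    for m in MOD[n]:
        q=(proj(K,W,pts(m,p,z))+.5)*S
        cv2.fillConvexPoly(im,cv2.convexHull(q.astype(np.float32)).round().astype(np.int32),255)
    return cv2.resize(im,(512,384),interpolation=cv2.INTER_AREA)/255.
def fit(n,p0,views,z=0):
    """views: list of (K,W,mask)"""
    def cost(x):
        p=np.array([x[0],x[1],x[2]/100.]); t=0
        for K,W,m in views:
            a=render(n,p,K,W,z); t+=1-np.minimum(a,m).sum()/np.maximum(a,m).sum()
        return t
    best=None
    for k in range(2):
        x0=[p0[0],p0[1],p0[2]*100] if best is None else best.x
        o=minimize(cost,x0,method="Nelder-Mead",options=dict(initial_simplex=np.array(x0)+np.array([[0,0,0],[15,0,0],[0,15,0],[0,0,15]])/(1+2*k),xatol=.1,fatol=1e-5,maxiter=300))
        best=o
    return np.array([best.x[0],best.x[1],best.x[2]/100]),best.fun
def overlay(px,K,W,items,f,z={}):
    im=cv2.resize(px[:,:,::-1],None,fx=1.5,fy=1.5)
    for n,p in items.items():
        for m in MOD[n]:
            q=(proj(K,W,pts(m,p,z.get(n,0)))+.5)*1.5
            for a in range(8):
                for b in range(a):
                    if bin(a^b).count("1")==1: cv2.line(im,tuple(int(v) for v in q[a]),tuple(int(v) for v in q[b]),(0,255,0),1,cv2.LINE_AA)
    cv2.imwrite(f,im)
E
python3 - <<'E'
from h import *
np.set_printoptions(precision=3,suppress=True)
px,K,W=cam("wrist")
it={}
g={"film_box":(600,-265,-.33),"timer":(584,-137,.5),"tray":(440,-147,.08),"case":(430,-25,.03)}
for n in ("film_box","timer","tray"):
    for d in r.regions_of("wrist",n)[:2]:
        p,c=fit(n,g[n],[(K,W,d["region"].astype(float))]); print(n,round(d["conf"],2),p,round(c,3))
        if n not in it: it[n]=p
for d in r.regions_of("wrist","beaker"): print("beaker",d["conf"],d["box"],unproj(K,W,[(d["box"][0],d["box"][1]),(d["box"][2],d["box"][3])],30))
overlay(px,K,W,it,"pics/w1o.png")
it2=dict(it)
px,K,W=cam("side"); d=r.regions_of("side","case")[0]; print(d["conf"],fit("case",g["case"],[(K,W,d["region"].astype(float))]))
E
```

```text
film_box 0.93 [ 613.678 -264.43    -0.228] 0.042
film_box 0.27 [ 600.   -265.     -0.33] 1.0
timer 0.91 [ 592.96  -130.509    0.619] 0.101
tray 0.76 [ 437.336 -143.633    0.088] 0.023
beaker 0.7 [376.1, 249.8, 426.0, 294.0] [[ 667.459 -247.049   30.   ]
 [ 749.39  -314.176   30.   ]]
0.92 (array([423.145,  -6.189,   0.022]), np.float64(0.25353934455824034))
```

View pics/w1o.png

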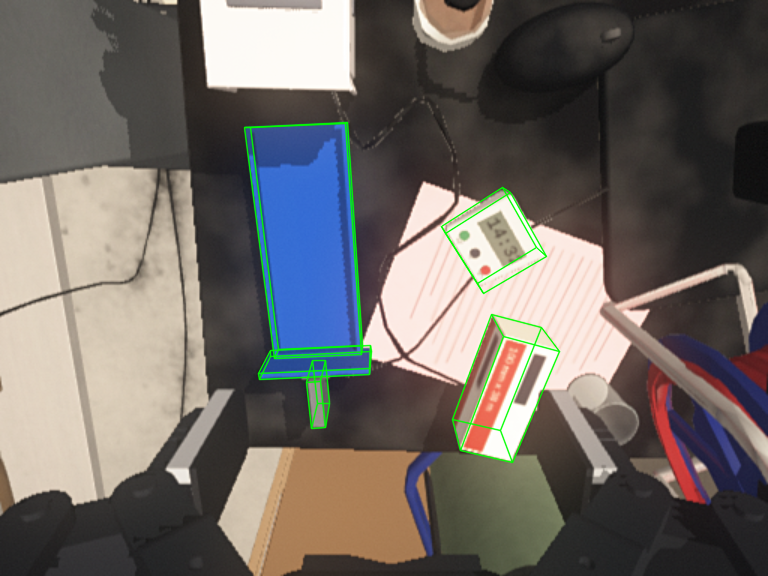

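```bash
python3 -m jog '[[[-38,27,30],0],[[-38,27,30],0],[[-38,27,30],0],[[-37,26,30],8],[[0,0,0],8]]' 0.6
python3 - <<'E'
from h import *
np.set_printoptions(precision=3,suppress=True)
px,K,W=cam("wrist");s=r.sense(); print(s["ee_pos"],s["joints"],s["width"]);print(R.from_rotvec(s["tcp_rot"]).as_matrix())
it={}
for d in r.regions_of("wrist","film_box")[:1]:
    p,c=fit("film_box",(613,-264,-.228),[(K,W,d["region"].astype(float))]); print(d["conf"],p,c); it["film_box"]=p
for d in r.regions_of("wrist","beaker"): print("beaker",d["conf"],d["box"])
overlay(px,K,W,it,"pics/w2.png")
E
```

```text
time_s: 5.78
ee_pos: [620.9, -268.6, 239.1]
tcp_rot: [2.461, 1.934, 0.028]
wrist_force: [-0.8, 0.4, -0.6]
width: 68.3
[ 621.098 -267.939  241.106] [-0.515  0.368  1.546  0.013  1.208 -0.279] 68.07428447473893
[[ 0.238  0.971  0.023]
 [ 0.971 -0.239  0.001]
 [ 0.007  0.023 -1.   ]]
0.79 [ 613.538 -263.324   -0.245] 0.014248793480840849
beaker 0.59 [321.3, 141.5, 390.1, 206.4]
```

View pics/w2.png

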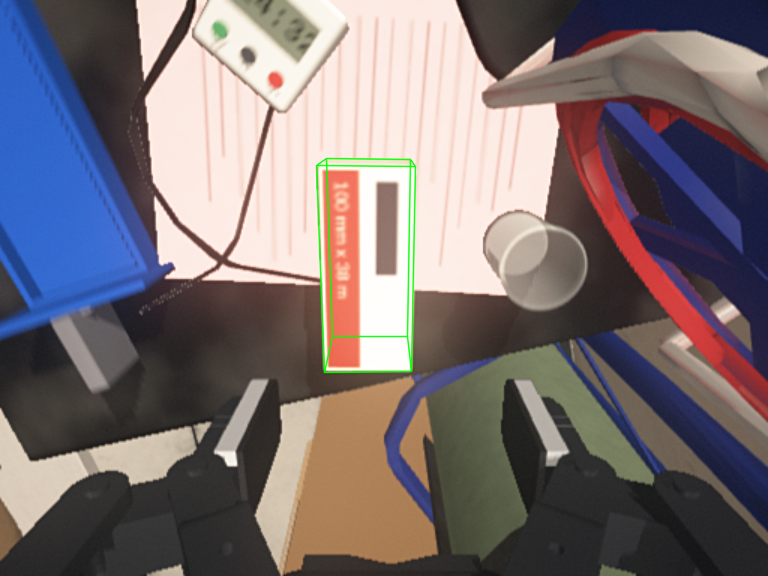

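```bash
python3 -m jog '[[[1.5,-13,20],0],[[0,0,40],0],[[0,0,40],0],[[0,0,40],0],[[0,0,10],0]]' 0.6
python3 - <<'E'
from h import *
np.set_printoptions(precision=3,suppress=True)
s=r.sense(); print(s["ee_pos"],s["width"], s["ee_pos"]+54*R.from_rotvec(s["tcp_rot"]).as_matrix()[:,2])
E
```

```text
time_s: 6.55
ee_pos: [619.8, -263.7, 105.3]
tcp_rot: [2.413, 1.95, 0.045]
wrist_force: [-0.5, -0.3, -0.7]
width: 68.1
[ 619.814 -263.726  105.261] 68.12114403796818 [ 622.343 -264.379   51.324]
```

```bash
python3 -m jog '[[[0,-6,0],0],[[0,0,0],0],[[0,0,0],0],[[0,0,0],0],[[0,0,0],0]]' 0.6
python3 - <<'E'
from h import *
np.set_printoptions(precision=3,suppress=True)
s=r.sense(); M=R.from_rotvec(s["tcp_rot"]).as_matrix();print(s["ee_pos"],s["width"], s["ee_pos"]+54*M[:,2],s["joints"]);print(M)
E
```

```text
time_s: 7.18
ee_pos: [615.1, -262.3, 109.4]
tcp_rot: [2.404, 1.951, 0.048]
wrist_force: [0.1, 0.3, -0.3]
width: 68.4
[ 615.059 -262.299  109.353] 68.42241510708726 [ 617.892 -263.111   55.434] [-0.512  0.496  1.646  0.016  0.947 -0.314]
[[ 0.206  0.977  0.052]
 [ 0.979 -0.205 -0.015]
 [-0.004  0.054 -0.999]]
```

```bash
python3 -m jog '[[[0,-5.5,0],0],[[0,0,8],0],[[0,0,8],0],[[0,0,8],0],[[0,0,0],0]]' 0.6
python3 - <<'E'
from h import *
np.set_printoptions(precision=3,suppress=True)
s=r.sense(); M=R.from_rotvec(s["tcp_rot"]).as_matrix();print(s["ee_pos"],s["width"], s["ee_pos"]+54*M[:,2]);print(M[:,2])
E
```

```text
time_s: 7.8
ee_pos: [610.0, -261.2, 82.3]
tcp_rot: [2.406, 1.952, 0.047]
wrist_force: [0.0, 0.3, -0.1]
width: 68.2
[ 609.995 -261.207   82.292] 68.15909703170716 [ 612.737 -261.968   28.367]
[ 0.051 -0.014 -0.999]
```

```bash
python3 -m jog '[[[0,0,-6],2],[[0,0,0],0],[[0,0,0],0],[[0,0,0],0],[[0,0,0],0]]' -0.2 40; python3 -m jog '[[[0,0,0],0],[[0,0,0],0],[[0,0,0],0],[[0,0,0],0],[[0,0,0],0]]' -1 40
python3 - <<'E'
from h import *
np.set_printoptions(precision=3,suppress=True)
s=r.sense(); M=R.from_rotvec(s["tcp_rot"]).as_matrix();print(s["ee_pos"],s["width"], s["ee_pos"]+54*M[:,2]);print(M)
E
```

```text
time_s: 8.43
ee_pos: [609.7, -261.0, 88.6]
tcp_rot: [2.442, 1.908, 0.049]
wrist_force: [-0.3, 1.0, -1.5]
width: 49.6
time_s: 9.05
ee_pos: [609.6, -261.0, 88.4]
tcp_rot: [2.443, 1.908, 0.048]
wrist_force: [0.5, -0.0, -1.2]
width: 49.2
[ 609.563 -261.013   88.432] 49.15799728704937 [ 612.288 -261.759   34.506]
[[ 0.242  0.969  0.05 ]
 [ 0.97  -0.242 -0.014]
 [-0.001  0.052 -0.999]]
```

```bash
python3 -m jog '[[[0,0,-20],0],[[0,0,-25],0],[[0,0,-25],0],[[0,0,-10],0],[[0,0,0],0]]'
python3 -m jog '[[[0,-20,0],-4],[[0,-20,0],-4],[[0,0,0],-5],[[0,0,0],-5],[[0,0,0],0]]'
python3 - <<'E'
from h import *
np.set_printoptions(precision=3,suppress=True)
s=r.sense(); M=R.from_rotvec(s["tcp_rot"]).as_matrix();print(s["ee_pos"],s["width"], s["ee_pos"]+54*M[:,2]);print(M)
E
```

```text
time_s: 9.68
ee_pos: [605.9, -260.2, 175.0]
tcp_rot: [2.44, 1.906, 0.05]
wrist_force: [0.7, -0.6, -0.5]
width: 50.0
time_s: 10.3
ee_pos: [563.1, -250.2, 168.2]
tcp_rot: [2.104, 2.276, 0.036]
wrist_force: [0.3, 1.0, -1.9]
width: 49.5
[ 563.126 -250.188  168.242] 49.526912281376696 [ 565.638 -250.81   114.304]
[[-0.078  0.996  0.047]
 [ 0.997  0.079 -0.012]
 [-0.015  0.045 -0.999]]
```

```bash
python3 -m jog '[[[21,-29,-2],0],[[21,-29,-2],0],[[21,-29,-2],0],[[21,-29,-2],0],[[0,0,0],0]]'
cat > st.py <<'E'
from h import *
import sys
np.set_printoptions(precision=3,suppress=True)
def st():
    s=r.sense(); M=R.from_rotvec(s["tcp_rot"]).as_matrix();print("t",s["time_s"],"ee",s["ee_pos"],"w",s["width"],"F",s["wrist_force"]);print(M); g=s["ee_pos"]+54*M[:,2];print("grasp",g,"jaw yaw",np.arctan2(M[1,1],M[0,1])); return s,M,g
E
python3 - <<'E'
from st import *
st()
px,K,W=cam("wrist"); it={}
for d in r.regions_of("wrist","tray")[:1]:
    p,c=fit("tray",(437,-143,.088),[(K,W,d["region"].astype(float))]); print(d["conf"],p,c); 
it["tray"]=(437.3,-143.6,.088)
overlay(px,K,W,it,"pics/w3.png")
E
```

```text
time_s: 10.92
ee_pos: [436.3, -172.5, 166.4]
tcp_rot: [2.116, 2.271, 0.035]
wrist_force: [0.3, 0.4, -1.4]
width: 49.5
t 10.925 ee [ 436.29  -172.467  166.418] w 49.500471466702756 F [ 0.262  0.359 -1.385]
[[-0.07   0.997  0.043]
 [ 0.997  0.071 -0.009]
 [-0.012  0.042 -0.999]]
grasp [ 438.588 -172.959  112.469] jaw yaw 0.07066992089851507
0.6 [427.247 -19.529   0.082] 0.12957575596726467
```

View pics/w3.png

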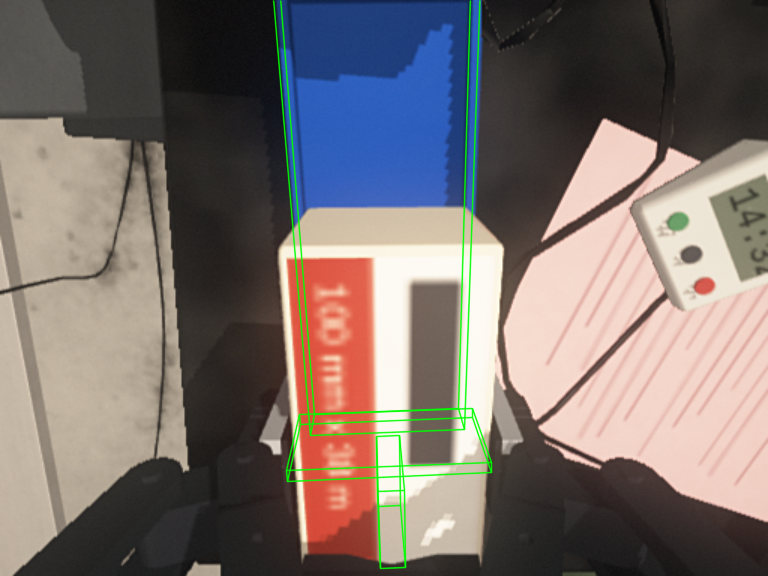

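```bash
python3 -m jog '[[[-2,-1.5,10],-1],[[0,0,14],0],[[0,0,14],0],[[0,0,14],0],[[0,0,0],0]]'
python3 - <<'E'
from st import *
st()
E
```

```text
time_s: 11.65
ee_pos: [442.9, -179.3, 112.0]
tcp_rot: [2.092, 2.284, 0.036]
wrist_force: [-0.7, -0.1, -1.6]
width: 49.5
t 11.65 ee [ 442.923 -179.298  112.011] w 49.54770237759855 F [-0.723 -0.087 -1.621]
[[-0.087  0.995  0.048]
 [ 0.996  0.088 -0.013]
 [-0.017  0.047 -0.999]]
grasp [ 445.514 -179.975   58.078] jaw yaw 0.08797665683396375
```

```bash
python3 -m jog '[[[5,-5,-1],0],[[0,0,0],0],[[0,0,0],0],[[0,0,0],0],[[0,0,0],0]]'
python3 - <<'E'
from st import *
st()
px,K,W=cam("wrist"); 
overlay(px,K,W,{"tray":(437.3,-143.6,.088)},"pics/w4.png")
px,K,W=cam("side"); cv2.imwrite("pics/d4.png",cv2.resize(px[210:340,170:330,::-1],None,fx=4,fy=4,interpolation=2))
E
```

```text
time_s: 12.28
ee_pos: [438.0, -174.8, 114.1]
tcp_rot: [2.09, 2.282, 0.037]
wrist_force: [-0.2, 0.2, -0.8]
width: 50.1
t 12.275 ee [ 438.003 -174.8    114.077] w 50.093243638726534 F [-0.233  0.151 -0.848]
[[-0.087  0.995  0.051]
 [ 0.996  0.088 -0.014]
 [-0.018  0.049 -0.999]]
grasp [ 440.734 -175.557   60.151] jaw yaw 0.0882878899802462
```

View pics/w4.png

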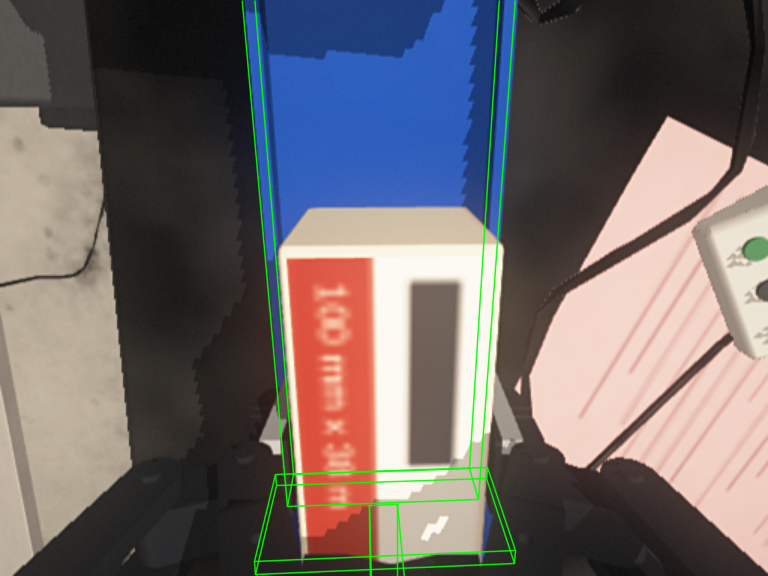

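View pics/d4.png

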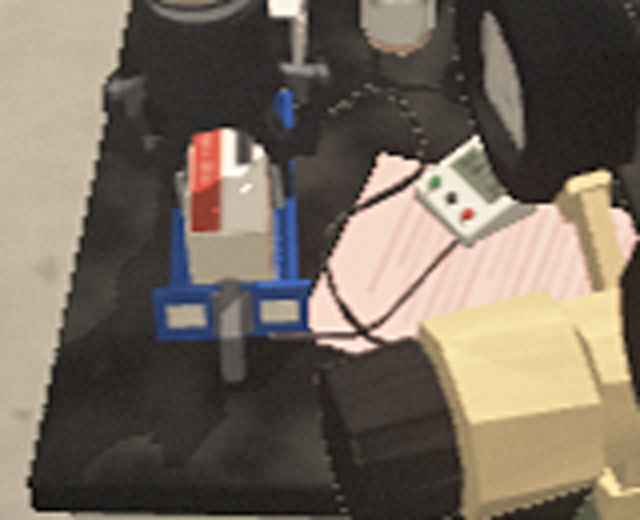

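```bash
python3 -m jog '[[[0,-0.5,4],0],[[0.3,-0.5,4],0],[[0.3,0,4],0],[[0,0,0],0],[[0,0,0],0]]'
python3 - <<'E'
from st import *
st()
E
```

```text
time_s: 13.0
ee_pos: [437.2, -174.3, 100.6]
tcp_rot: [2.091, 2.283, 0.036]
wrist_force: [0.8, -0.1, -0.8]
width: 49.4
t 13.0 ee [ 437.225 -174.314  100.621] w 49.388822620607655 F [ 0.76  -0.111 -0.844]
[[-0.087  0.995  0.05 ]
 [ 0.996  0.088 -0.013]
 [-0.018  0.048 -0.999]]
grasp [ 439.899 -175.038   46.692] jaw yaw 0.0881822998478501
```

```bash
python3 -m jog '[[[0,0,2],0],[[0,0,0],0],[[0,0,0],0],[[0,0,0],0],[[0,0,0],0]]'; python3 -m jog '[[[0,0,0],0],[[0,0,0],0],[[0,0,0],0],[[0,0,0],0],[[0,0,0],0]]' 0.6
python3 - <<'E'
from st import *
st()
E
```

```text
time_s: 13.62
ee_pos: [437.6, -174.5, 98.8]
tcp_rot: [2.09, 2.282, 0.037]
wrist_force: [-0.8, -0.4, -1.1]
width: 49.5
time_s: 14.25
ee_pos: [438.5, -175.0, 99.8]
tcp_rot: [2.089, 2.281, 0.038]
wrist_force: [-0.6, 0.5, -0.6]
width: 68.2
t 14.25 ee [ 438.533 -175.04    99.766] w 68.20803825714897 F [-0.608  0.507 -0.64 ]
[[-0.087  0.995  0.052]
 [ 0.996  0.088 -0.015]
 [-0.02   0.051 -0.999]]
grasp [ 441.356 -175.85    45.846] jaw yaw 0.08821477878740606
```

```bash
python3 -m jog '[[[0,0,-25],0],[[0,0,-25],0],[[0,0,-25],-5],[[0,0,-25],-10],[[0,0,0],0]]' ; python3 -m jog '[[[0,0,0],-10],[[0,0,0],-5],[[0,0,0],0],[[0,0,0],0],[[0,0,0],0]]' 1
python3 - <<'E'
from st import *
s,M,g=st()
px,K,W=cam("wrist"); 
it={"tray":(437.3,-143.6,.088)};Z={}
for n,z,g in (("film_box",9,(440,-177,.088)),("timer",0,(593,-130,.62)),("tray",0,(437.3,-143.6,.088))):
    for d in r.regions_of("wrist",n)[:1]:
        p,c=fit(n,g,[(K,W,d["region"].astype(float))],z); print(n,d["conf"],p,c);it[n]=p;Z[n]=z
if "timer" in it: print("delta tool",M.T@np.array([*(it["timer"][:2]),0])-M.T@(s["ee_pos"]))
overlay(px,K,W,it,"pics/w5.png",Z)
E
```

```text
time_s: 14.88
ee_pos: [432.6, -173.2, 201.6]
tcp_rot: [1.765, 2.538, 0.027]
wrist_force: [0.3, -0.7, -0.1]
width: 68.2
time_s: 15.5
ee_pos: [430.2, -171.8, 196.7]
tcp_rot: [1.429, 2.748, 0.018]
wrist_force: [0.3, -1.0, -0.4]
width: 85.1
t 15.5 ee [ 430.247 -171.805  196.658] w 85.12661620134044 F [ 0.336 -0.995 -0.383]
[[-0.573  0.818  0.044]
 [ 0.819  0.574 -0.01 ]
 [-0.034  0.03  -0.999]]
grasp [ 432.642 -172.358  142.714] jaw yaw 0.6119873517278906
film_box 0.9 [ 441.294 -177.337    0.089] 0.018780509381236432
timer 0.86 [ 594.13  -132.188    0.632] 0.11345110969060024
tray 0.98 [ 437.976 -143.715    0.085] 0.42185464207047385
delta tool [-54.868 150.842 203.317]
```

View pics/w5.png

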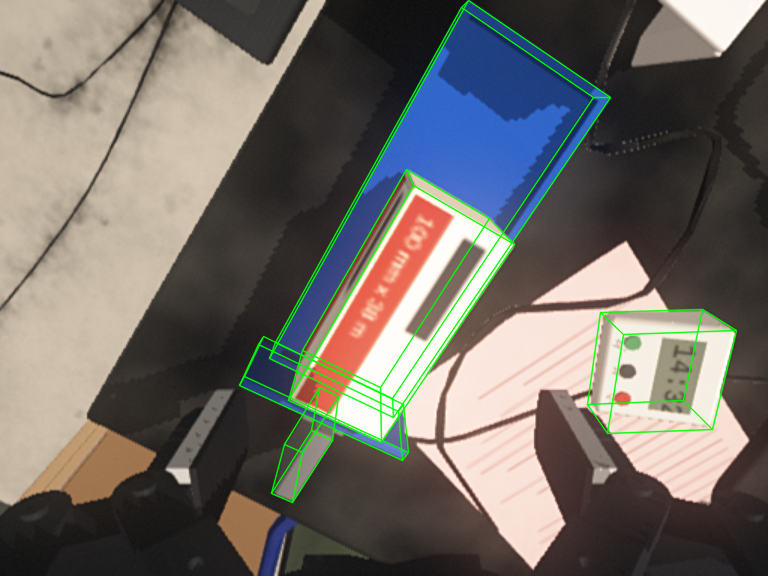

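```bash
python3 -m jog '[[[-15,38,12],0],[[-15,38,12],0],[[-15,38,12],0],[[-14,36,12],0],[[0,0,0],0]]' 1
python3 - <<'E'
from st import *
s,M,g=st()
px,K,W=cam("wrist"); it={}
for d in r.regions_of("wrist","timer")[:1]:
        p,c=fit("timer",(594,-132,.632),[(K,W,d["region"].astype(float))]); print(d["conf"],p,c);it["timer"]=p
print("delta at tip",(M.T@(np.array([p[0],p[1],15])-s["ee_pos"])))
overlay(px,K,W,it,"pics/w6.png")
E
```

```text
time_s: 16.32
ee_pos: [594.8, -134.5, 155.5]
tcp_rot: [1.43, 2.742, 0.017]
wrist_force: [-1.1, -0.0, 0.1]
width: 85.4
t 16.325 ee [ 594.767 -134.47   155.541] w 85.43600312532533 F [-1.06  -0.047  0.145]
[[-0.571  0.819  0.048]
 [ 0.82   0.572 -0.013]
 [-0.038  0.032 -0.999]]
grasp [ 597.366 -135.171  101.609] jaw yaw 0.6097757411158546
0.77 [ 594.204 -131.156    0.599] 0.12644220981815257
delta at tip [  8.406  -3.068 140.297]
```

View pics/w6.png

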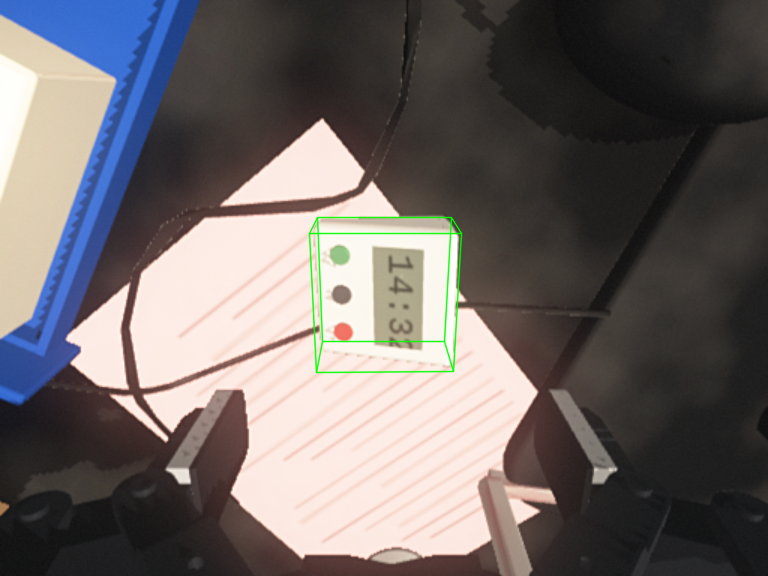

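```bash
python3 -m jog '[[[8,-3,5],0],[[0,0,12],0],[[0,0,12],0],[[0,0,12],0],[[0,0,0],0]]' 1
python3 - <<'E'
from st import *
s,M,g=st()
p=[594.2,-131.2]
print("delta at tip",(M.T@(np.array([p[0],p[1],12])-s["ee_pos"])))
px,K,W=cam("wrist"); overlay(px,K,W,{"timer":(594.2,-131.2,.6)},"pics/w7.png")
E
```

```text
time_s: 17.05
ee_pos: [583.7, -131.1, 111.9]
tcp_rot: [1.437, 2.742, 0.015]
wrist_force: [-0.6, 1.3, 0.6]
width: 85.4
t 17.05 ee [ 583.685 -131.123  111.889] w 85.39198847376652 F [-0.555  1.254  0.582]
[[-0.568  0.822  0.045]
 [ 0.822  0.569 -0.013]
 [-0.036  0.029 -0.999]]
grasp [ 586.094 -131.813   57.947] jaw yaw 0.6059552563257453
delta at tip [ -2.452   5.658 100.252]
```

View pics/w7.png

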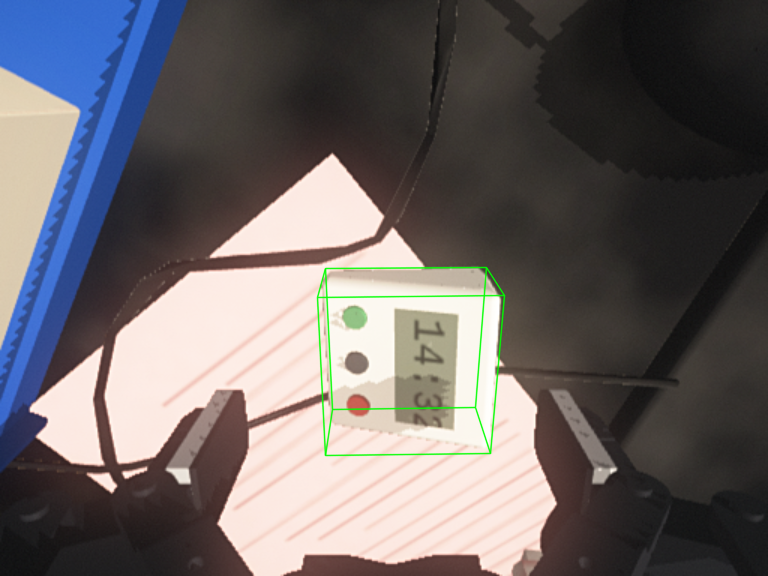

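```bash
python3 -m jog '[[[-1,6,4],0],[[0,1,9],0],[[0,1,9],0],[[0,0,9],0],[[0,0,0],0]]' 1
python3 - <<'E'
from st import *
s,M,g=st()
p=[594.2,-131.2]
print("delta at tip",(M.T@(np.array([p[0],p[1],12])-s["ee_pos"])))
E
```

```text
time_s: 17.73
ee_pos: [594.4, -127.8, 80.3]
tcp_rot: [1.435, 2.74, 0.015]
wrist_force: [0.8, 0.2, -0.5]
width: 85.4
t 17.725 ee [ 594.36  -127.846   80.34 ] w 85.44272415455347 F [ 0.824  0.237 -0.485]
[[-0.569  0.821  0.047]
 [ 0.822  0.57  -0.014]
 [-0.038  0.031 -0.999]]
grasp [ 596.916 -128.587   26.406] jaw yaw 0.606399662574054
delta at tip [-0.052 -4.167 68.296]
```

```bash
python3 -m jog '[[[0,-3,4],0],[[0,0,0],0],[[0,0,0],0],[[0,0,0],0],[[0,0,0],0]]' 1
python3 -m jog '[[[0,0,0],0],[[0,0,0],0],[[0,0,0],0],[[0,0,0],0],[[0,0,0],0]]' 0.2 30
python3 - <<'E'
from st import *
s,M,g=st()
px,K,W=cam("wrist"); overlay(px,K,W,{},"pics/w8.png")
E
```

```text
time_s: 18.35
ee_pos: [592.3, -130.1, 76.8]
tcp_rot: [1.435, 2.739, 0.016]
wrist_force: [0.1, -0.4, 0.2]
width: 85.2
time_s: 18.98
ee_pos: [593.0, -130.2, 77.5]
tcp_rot: [1.434, 2.737, 0.016]
wrist_force: [-0.5, -0.5, 0.5]
width: 58.6
t 18.975 ee [ 592.992 -130.161   77.543] w 58.560235489071836 F [-0.474 -0.526  0.52 ]
[[-0.568  0.821  0.05 ]
 [ 0.822  0.57  -0.015]
 [-0.041  0.033 -0.999]]
grasp [ 595.696 -130.949   23.617] jaw yaw 0.6062897455117008
```

View pics/w8.png

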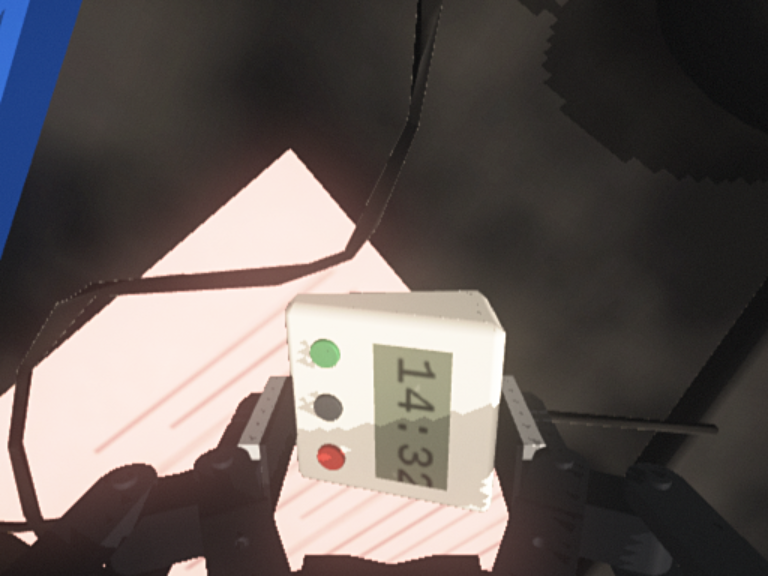

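```bash
python3 -m jog '[[[0,0,0],0],[[0,0,0],0],[[0,0,0],0],[[0,0,-2],0],[[0,0,-3],0]]' -0.2 35
python3 - <<'E'
from st import *
s,M,g=st()
px,K,W=cam("wrist"); overlay(px,K,W,{},"pics/w9.png")
E
```

```text
time_s: 19.65
ee_pos: [592.0, -129.9, 82.0]
tcp_rot: [1.435, 2.739, 0.016]
wrist_force: [0.2, -0.3, -0.8]
width: 58.2
t 19.65 ee [ 592.022 -129.853   81.986] w 58.2016032101316 F [ 0.156 -0.302 -0.844]
[[-0.568  0.821  0.048]
 [ 0.822  0.569 -0.014]
 [-0.039  0.032 -0.999]]
grasp [ 594.631 -130.607   28.055] jaw yaw 0.60618653621274
```

View pics/w9.png

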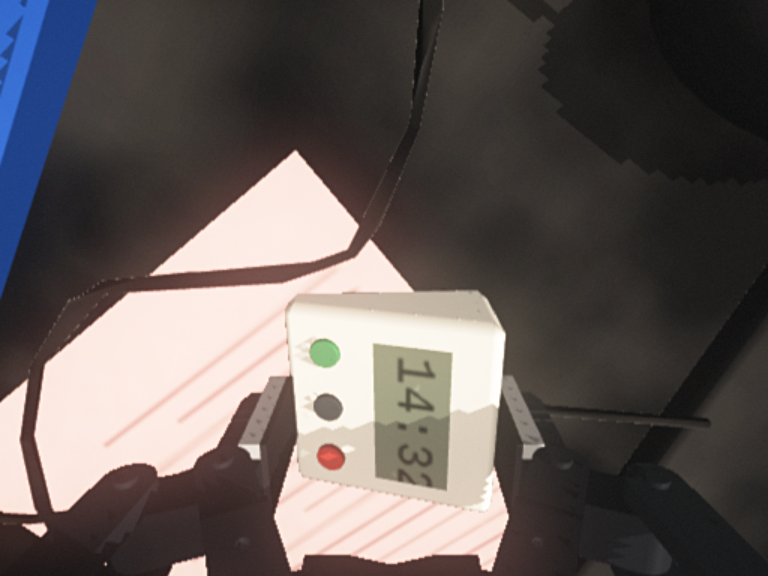

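```bash
python3 -m jog '[[[0,0,-15],0],[[0,0,-20],0],[[0,0,-20],0],[[0,0,-20],0],[[0,0,0],0]]'
python3 -m jog '[[[0,0,0],8],[[0,0,0],8],[[0,0,0],8],[[0,0,0],6],[[0,0,0],0]]'
python3 - <<'E'
from st import *
s,M,g=st()
T=s["ee_pos"]+65*M[:,2]; print("tip",T,"delta",M.T@(np.array([432.5,-85.4,T[2]])-T))
px,K,W=cam("side"); cv2.imwrite("pics/d5.png",cv2.resize(px[200:340,170:350,::-1],None,fx=4,fy=4,interpolation=2))
E
```

```text
time_s: 20.32
ee_pos: [589.8, -129.3, 165.7]
tcp_rot: [1.432, 2.734, 0.017]
wrist_force: [0.1, 0.1, -0.3]
width: 58.6
time_s: 20.95
ee_pos: [588.7, -128.9, 166.0]
tcp_rot: [2.112, 2.257, 0.039]
wrist_force: [-1.1, -0.6, -0.4]
width: 59.0
t 20.95 ee [ 588.712 -128.927  165.998] w 59.01875430230687 F [-1.117 -0.643 -0.355]
[[-0.066  0.996  0.054]
 [ 0.998  0.066 -0.016]
 [-0.019  0.052 -0.998]]
grasp [ 591.606 -129.784  112.083] jaw yaw 0.0666316472141066
tip [ 592.195 -129.958  101.1  ] delta [  54.923 -156.159   -9.266]
```

View pics/d5.png

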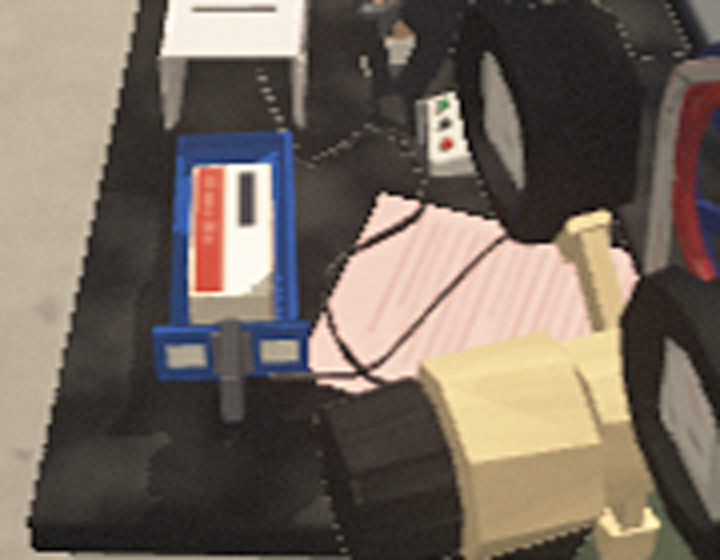

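```bash
python3 -m jog '[[[14,-38,-2],0],[[14,-38,-2],0],[[14,-38,-2],-1],[[13,-36,-2],0],[[0,0,0],0]]'
python3 - <<'E'
from st import *
s,M,g=st()
T=s["ee_pos"]+65*M[:,2]; print("tip",T,"delta",M.T@(np.array([432.5,-85.4,T[2]])-T))
px,K,W=cam("wrist"); overlay(px,K,W,{"tray":(437.6,-143.6,.087),"film_box":(441.3,-177.3,.088)},"pics/w10.png",{"film_box":9})
d=r.regions_of("wrist","timer")[0]
for z in (s["ee_pos"][2]-77.5,): print(d["conf"],fit("timer",(T[0],T[1],.087),[(K,W,d["region"].astype(float))],z))
E
```

```text
time_s: 21.62
ee_pos: [430.1, -83.6, 163.6]
tcp_rot: [2.082, 2.286, 0.037]
wrist_force: [0.0, -0.7, -1.1]
width: 58.5
t 21.625 ee [430.086 -83.641 163.584] w 58.51498458460659 F [ 0.026 -0.707 -1.117]
[[-0.093  0.994  0.053]
 [ 0.995  0.094 -0.016]
 [-0.02   0.051 -0.998]]
grasp [432.928 -84.479 109.665] jaw yaw 0.093883062685175
tip [433.507 -84.65   98.682] delta [-0.653 -1.071 -0.041]
0.73 (array([434.269, -84.229,   0.085]), np.float64(0.16504954008800388))
```

View pics/w10.png

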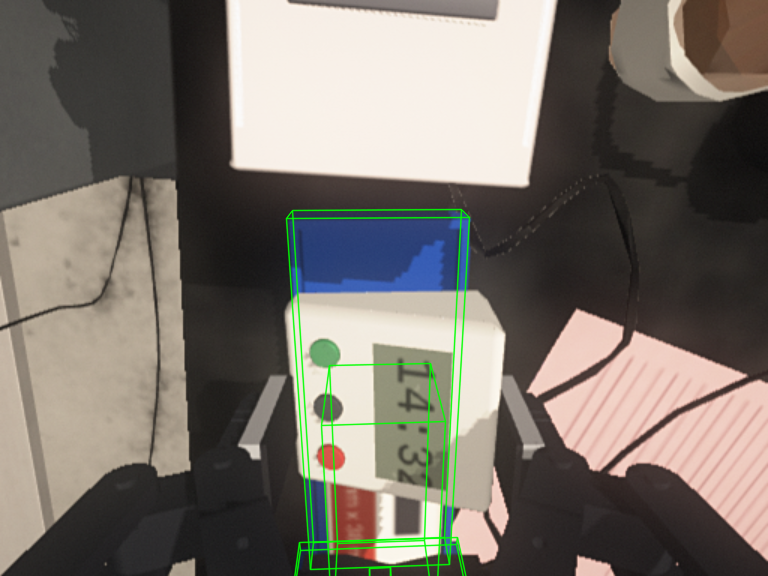

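```bash
python3 -m jog '[[[0,-1,7],0],[[0,0,7],0],[[0,0,7],0],[[0,0,0],0],[[0,0,0],0]]'
python3 - <<'E'
from st import *
s,M,g=st()
T=s["ee_pos"]+65*M[:,2]; print("tip",T,"delta",M.T@(np.array([432.5,-84.9,T[2]])-T))
E
```

```text
time_s: 22.35
ee_pos: [437.4, -86.8, 143.5]
tcp_rot: [2.077, 2.281, 0.042]
wrist_force: [0.7, 0.2, -0.4]
width: 58.8
t 22.35 ee [437.402 -86.82  143.453] w 58.768837487858605 F [ 0.705  0.169 -0.391]
[[-0.093  0.994  0.06 ]
 [ 0.995  0.094 -0.018]
 [-0.024  0.058 -0.998]]
grasp [440.661 -87.81   89.561] jaw yaw 0.09423087288975866
tip [441.325 -88.012  78.582] delta [ 3.915 -8.478 -0.59 ]
```

```bash
python3 -m jog '[[[4,-8,0],0],[[0,0,0],0],[[1,-2,6],0],[[1,-2,6],0],[[0,0,0],0]]'
python3 - <<'E'
from st import *
s,M,g=st()
T=s["ee_pos"]+65*M[:,2]; print("tip",T,"delta",M.T@(np.array([432.5,-84.9,T[2]])-T))
E
```

```text
time_s: 22.98
ee_pos: [424.7, -81.8, 130.1]
tcp_rot: [2.076, 2.28, 0.042]
wrist_force: [-0.6, -0.8, -1.6]
width: 58.4
t 22.975 ee [424.659 -81.765 130.06 ] w 58.4082699199622 F [-0.62  -0.837 -1.567]
[[-0.093  0.994  0.061]
 [ 0.995  0.094 -0.019]
 [-0.024  0.059 -0.998]]
grasp [427.943 -82.764  76.169] jaw yaw 0.09439936378162365
tip [428.612 -82.967  65.192] delta [-2.285  3.682  0.272]
```

```bash
python3 -m jog '[[[-1.5,3.5,0],0],[[0,0,0],0],[[0,0,0],0],[[0,0,0],0],[[0,0,0],0]]'
python3 - <<'E'
from st import *
s,M,g=st()
T=s["ee_pos"]+65*M[:,2]; print("tip",T,"delta",M.T@(np.array([432.5,-84.9,T[2]])-T))
px,K,W=cam("wrist"); overlay(px,K,W,{"tray":(437.6,-143.6,.087),"film_box":(441.3,-177.3,.088)},"pics/w11.png",{"film_box":9})
px,K,W=cam("side"); cv2.imwrite("pics/d6.png",cv2.resize(px[200:340,170:350,::-1],None,fx=4,fy=4,interpolation=2))
E
```

```text
time_s: 23.6
ee_pos: [429.2, -83.3, 130.6]
tcp_rot: [2.075, 2.28, 0.043]
wrist_force: [0.3, 0.1, -0.3]
width: 58.6
t 23.6 ee [429.172 -83.258 130.646] w 58.6126530605131 F [ 0.334  0.059 -0.31 ]
[[-0.093  0.994  0.062]
 [ 0.995  0.094 -0.019]
 [-0.025  0.06  -0.998]]
grasp [432.506 -84.277  76.759] jaw yaw 0.09445381270112599
tip [433.185 -84.484  65.782] delta [-0.35  -0.72  -0.034]
```

View pics/w11.png

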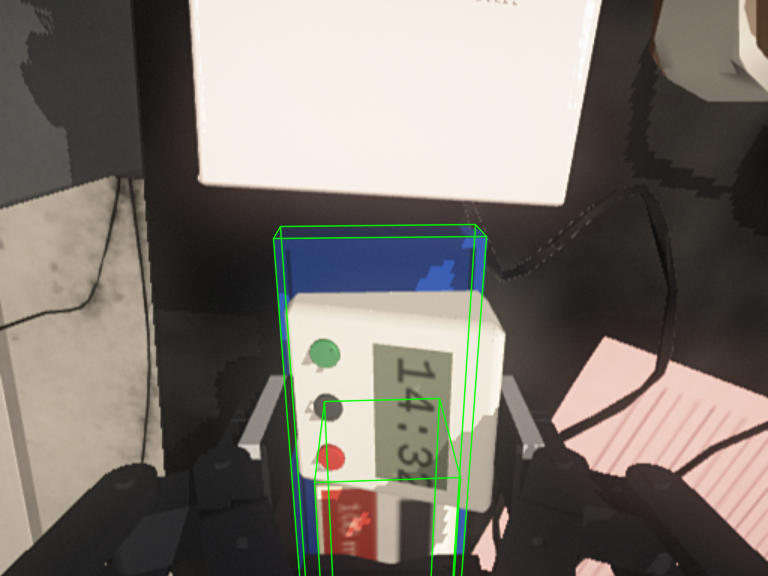

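View pics/d6.png

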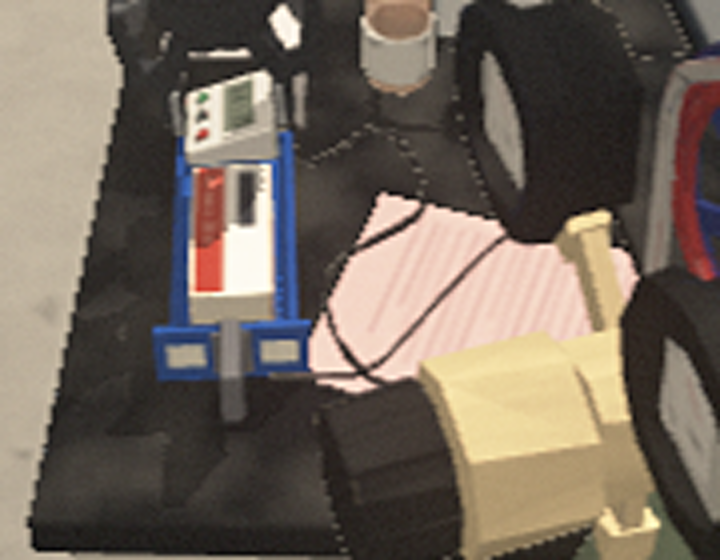

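```bash
python3 -m jog '[[[0.1,-1,6],0],[[0.1,-0.4,6],0],[[0.1,-0.4,6],0],[[0,0,0],0],[[0,0,0],0]]'
python3 - <<'E'
from st import *
s,M,g=st()
T=s["ee_pos"]+65*M[:,2]; print("tip",T,"delta",M.T@(np.array([432.5,-84.9,T[2]])-T))
E
```

```text
time_s: 24.32
ee_pos: [427.9, -83.3, 110.7]
tcp_rot: [2.076, 2.28, 0.042]
wrist_force: [-0.2, -0.6, -0.0]
width: 58.8
t 24.325 ee [427.887 -83.31  110.697] w 58.75161486072188 F [-0.167 -0.587 -0.024]
[[-0.093  0.994  0.06 ]
 [ 0.995  0.094 -0.018]
 [-0.024  0.059 -0.998]]
grasp [431.153 -84.302  56.805] jaw yaw 0.0942967568752712
tip [431.819 -84.504  45.827] delta [-0.457  0.64   0.048]
```

```bash
python3 -m jog '[[[0,0.3,6],0],[[0.1,-0.3,6],0],[[0.1,-0.3,5],0],[[0,0,0],0],[[0,0,0],0]]'
python3 - <<'E'
from st import *
s,M,g=st()
T=s["ee_pos"]+65*M[:,2]; print("tip",T,"delta",M.T@(np.array([432.5,-84.9,T[2]])-T))
px,K,W=cam("wrist"); overlay(px,K,W,{"tray":(437.6,-143.6,.087),"film_box":(441.3,-177.3,.088)},"pics/w12.png",{"film_box":9})
E
```

```text
time_s: 24.95
ee_pos: [428.8, -83.5, 92.6]
tcp_rot: [2.076, 2.28, 0.042]
wrist_force: [0.1, 0.1, -0.6]
width: 58.6
t 24.95 ee [428.848 -83.535  92.604] w 58.58674885776092 F [ 0.056  0.063 -0.564]
[[-0.093  0.994  0.061]
 [ 0.995  0.094 -0.018]
 [-0.024  0.059 -0.998]]
grasp [432.128 -84.533  38.713] jaw yaw 0.09430193519029467
tip [432.796 -84.737  27.735] delta [-0.135 -0.31  -0.015]
```

View pics/w12.png

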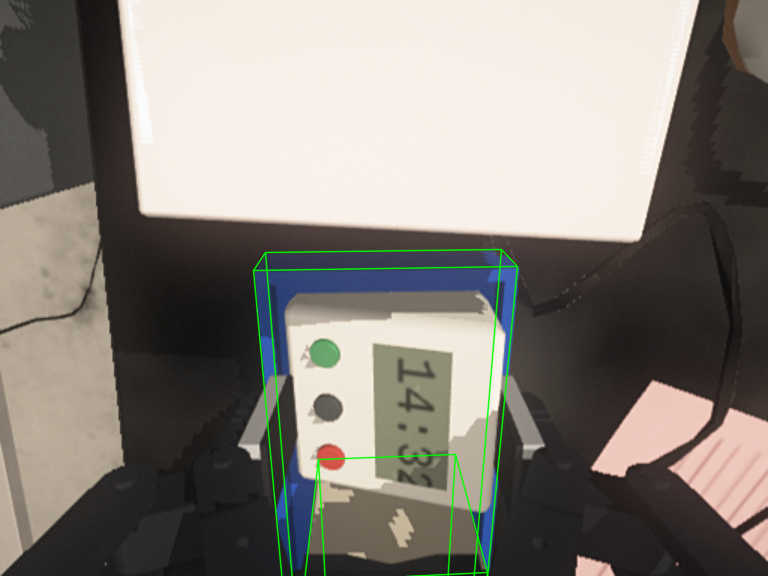

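```bash
python3 -m jog '[[[0,0,2],0],[[0,0,2],0],[[0,0,0],0],[[0,0,0],0],[[0,0,0],0]]'; python3 -c "
from st import *
st()"
```

```text
time_s: 25.62
ee_pos: [429.5, -83.7, 88.8]
tcp_rot: [2.075, 2.28, 0.043]
wrist_force: [0.5, -0.1, -0.6]
width: 58.7
t 25.625 ee [429.491 -83.741  88.836] w 58.65614653914641 F [ 0.544 -0.067 -0.584]
[[-0.093  0.994  0.062]
 [ 0.995  0.094 -0.019]
 [-0.025  0.06  -0.998]]
grasp [432.831 -84.76   34.949] jaw yaw 0.09438120849969954
```

```bash
python3 -m jog '[[[0,0,1],0],[[0,0,0],0],[[0,0,0],0],[[0,0,0],0],[[0,0,0],0]]' 0.7; python3 -m jog '[[[0,0,-10],0],[[0,0,-20],0],[[0,0,-20],0],[[0,0,-20],0],[[0,0,-20],0]]'
python3 - <<'E'
from st import *
s,M,g=st()
px,K,W=cam("wrist"); overlay(px,K,W,{"tray":(437.6,-143.6,.087),"film_box":(441.3,-177.3,.088)},"pics/w13.png",{"film_box":9})
px,K,W=cam("side"); cv2.imwrite("pics/d7.png",cv2.resize(px[200:340,170:350,::-1],None,fx=4,fy=4,interpolation=2))
E
```

```text
time_s: 26.25
ee_pos: [430.1, -83.9, 88.3]
tcp_rot: [2.075, 2.279, 0.043]
wrist_force: [-0.3, 0.9, -0.5]
width: 72.6
time_s: 26.88
ee_pos: [423.1, -81.8, 181.4]
tcp_rot: [2.077, 2.281, 0.042]
wrist_force: [0.4, 0.7, 0.0]
width: 72.9
t 26.875 ee [423.082 -81.755 181.358] w 72.90014008803574 F [0.447 0.724 0.013]
[[-0.093  0.994  0.06 ]
 [ 0.995  0.094 -0.018]
 [-0.024  0.058 -0.998]]
grasp [426.334 -82.743 127.465] jaw yaw 0.09429979474040825
```

View pics/w13.png

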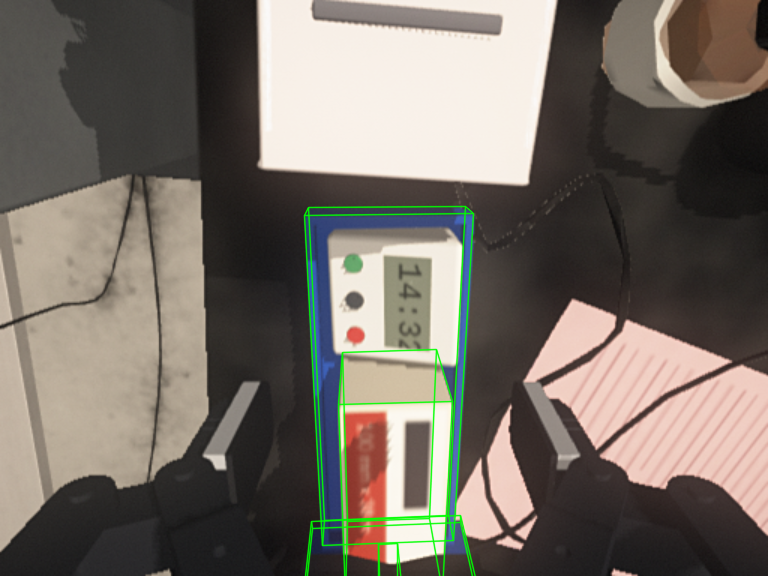

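View pics/d7.png

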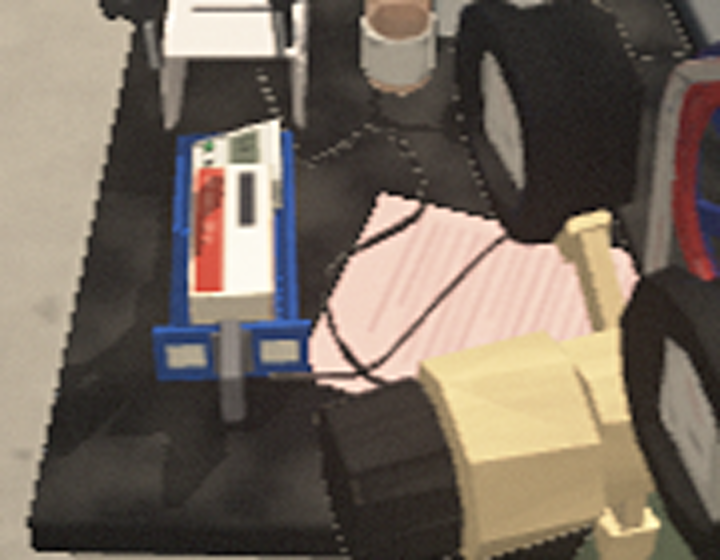

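Run:
```python
from st import *
px,K,W=cam("wrist")
d=r.regions_of("wrist","timer")[0]; p,c=fit("timer",(432.8,-84.6,.09),[(K,W,d["region"].astype(float))],9); print(p,c)
im=cv2.resize(px[120:260,180:340,::-1],None,fx=4.5,fy=4.5,interpolation=2)
MOD["tin"]=[B(-35,35,-95,95,9,19)]
for n,p,z in (("timer",(432.8,-84.6,.09),9),("tin",(437.6,-143.6,.087),0)):
    q=(proj(K,W,pts(MOD[n][0],p,z))+.5-[180,120])*4.5
    for a in range(8):
        for b in range(a):
            if bin(a^b).count("1")==1: cv2.line(im,tuple(int(v) for v in q[a]),tuple(int(v) for v in q[b]),(0,255,0) if n=="timer" else (0,255,255),1)
cv2.imwrite("pics/w14.png",im)
```

```text
Traceback (most recent call last):
IndexError: list index out of range
```

Run:
```python
from st import *
px,K,W=cam("wrist")
im=cv2.resize(px[120:260,180:340,::-1],None,fx=4.2,fy=4.2,interpolation=2)
MOD["tin"]=[B(-35,35,-95,95,9,19)]
for n,p,z in (("timer",(432.8,-84.6,.09),9),("tin",(437.6,-143.6,.087),0)):
    q=(proj(K,W,pts(MOD[n][0],p,z))+.5-[180,120])*4.2
    for a in range(8):
        for b in range(a):
            if bin(a^b).count("1")==1: cv2.line(im,tuple(int(v) for v in q[a]),tuple(int(v) for v in q[b]),(0,255,0) if n=="timer" else (0,255,255),1)
cv2.imwrite("pics/w14.png",im)
```

```text
(no output)
```

View pics/w14.png

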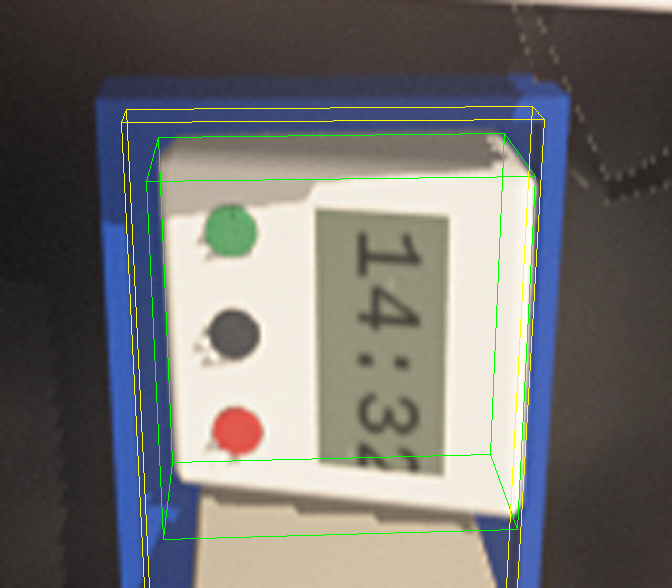

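```bash
python3 -m jog '[[[0,0,-58],0],[[0,0,-60],0],[[0,0,-60],0],[[0,0,0],0],[[0,0,0],0]]' -0.2 20; python3 -c "
from st import *
st()"
```

```text
time_s: 27.75
ee_pos: [409.6, -77.6, 354.2]
tcp_rot: [2.088, 2.293, 0.031]
wrist_force: [0.2, 0.1, -0.4]
width: 33.9
t 27.75 ee [409.553 -77.632 354.154] w 33.90739956775328 F [ 0.218  0.091 -0.356]
[[-0.093  0.995  0.043]
 [ 0.996  0.093 -0.012]
 [-0.016  0.042 -0.999]]
grasp [411.893 -78.282 300.209] jaw yaw 0.09352878474481256
```

```bash
python3 -m jog '[[[0,0,-60],0],[[0,0,-60],0],[[0,0,0],0],[[0,0,0],0],[[0,0,0],0]]'; python3 -c "
from st import *
st()"; python3 -m jog '[[[0,0,20],0],[[0,0,20],0],[[0,0,20],0],[[0,0,20],0],[[0,0,20],0]]'; python3 -c "
from st import *
st()"
```

```text
time_s: 28.38
ee_pos: [402.2, -75.5, 461.8]
tcp_rot: [2.106, 2.311, 0.016]
wrist_force: [-0.2, -0.3, -0.6]
width: 34.2
t 28.375 ee [402.169 -75.477 461.753] w 34.22431195008984 F [-0.208 -0.254 -0.592]
[[-0.093  0.996  0.018]
 [ 0.996  0.093 -0.002]
 [-0.004  0.017 -1.   ]]
grasp [403.119 -75.601 407.761] jaw yaw 0.09292737566883992
time_s: 29.0
ee_pos: [400.8, -74.6, 349.5]
tcp_rot: [2.116, 2.322, 0.007]
wrist_force: [-0.2, -0.3, 0.6]
width: 34.3
t 29.0 ee [400.788 -74.55  349.521] w 34.29063425113886 F [-0.186 -0.343  0.581]
[[-0.093  0.996  0.004]
 [ 0.996  0.093  0.003]
 [ 0.003  0.004 -1.   ]]
grasp [400.981 -74.392 295.521] jaw yaw 0.09276233048313784
```

```bash
python3 -m jog '[[[-36,6,20],0],[[-40,6,20],0],[[-40,6,20],0],[[-40,6,20],0],[[-38,6,20],0]]'; python3 -m jog '[[[0,0,15],0],[[0,0,15],0],[[0,0,15],0],[[0,0,15],0],[[0,0,0],0]]'
python3 - <<'E'
from st import *
s,M,g=st()
px,K,W=cam("wrist"); cv2.imwrite("pics/w15.png",px[:,:,::-1])
for l in ("tray","tray_fin"): print(l,[(d["conf"],d["box"]) for d in r.regions_of("wrist",l)])
px,K,W=cam("side"); d=r.regions_of("side","tray")[0]; print(d["conf"],fit("tray",(437.6,-143.6,.087),[(K,W,d["region"].astype(float))]))
E
```

```text
time_s: 29.62
ee_pos: [444.6, -263.9, 234.0]
tcp_rot: [-2.099, -2.315, -0.005]
wrist_force: [0.5, -0.1, -0.0]
width: 34.6
time_s: 30.25
ee_pos: [440.0, -259.6, 164.5]
tcp_rot: [-2.091, -2.305, -0.004]
wrist_force: [0.2, 0.6, 0.8]
width: 34.0
t 30.25 ee [ 440.014 -259.56   164.462] w 33.96364577254504 F [0.167 0.622 0.825]
[[-0.097  0.995 -0.02 ]
 [ 0.995  0.097  0.022]
 [ 0.023 -0.018 -1.   ]]
grasp [ 438.934 -258.39   110.486] jaw yaw 0.09717728680198075
tray [(0.65, [199.3, 0.0, 357.8, 284.3])]
tray_fin [(0.7, [197.7, 0.0, 355.2, 281.6])]
0.67 (array([ 436.718, -141.157,    0.072]), np.float64(0.6457922493974355))
```

View pics/w15.png

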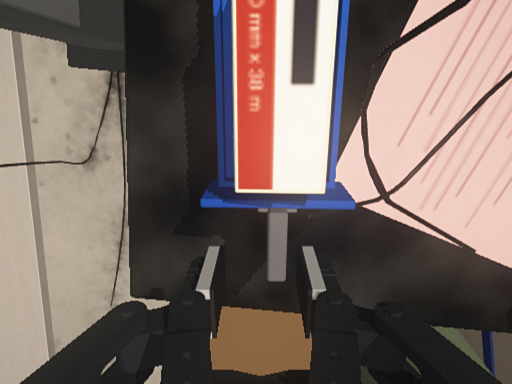

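Run:
```python
from st import *
s,M,g=st()
px,K,W=cam("wrist")
print(unproj(K,W,[(267,281),(289,281),(202,204),(356,203)],54),unproj(K,W,[(202,200),(355,199)],45))
F=np.array([448.7,-271.1,38]); print("delta",M.T@(F-g))
overlay(px,K,W,{"tray":(437.6,-143.6,.087)},"pics/w16.png")
```

```text
t 30.5 ee [ 441.598 -261.296  167.069] w 34.0353304629217 F [ 0.908 -0.205  0.296]
[[-0.096  0.995 -0.016]
 [ 0.995  0.096  0.018]
 [ 0.02  -0.014 -1.   ]]
grasp [ 440.746 -260.31   113.085] jaw yaw 0.09651765628189407
[[ 447.978 -297.284   54.   ]
 [ 461.736 -295.848   54.   ]
 [ 404.983 -249.914   54.   ]
 [ 494.1   -240.345   54.   ]] [[ 403.402 -250.69    45.   ]
 [ 495.889 -240.776   45.   ]]
delta [-12.981   7.923  74.741]
```

View pics/w16.png

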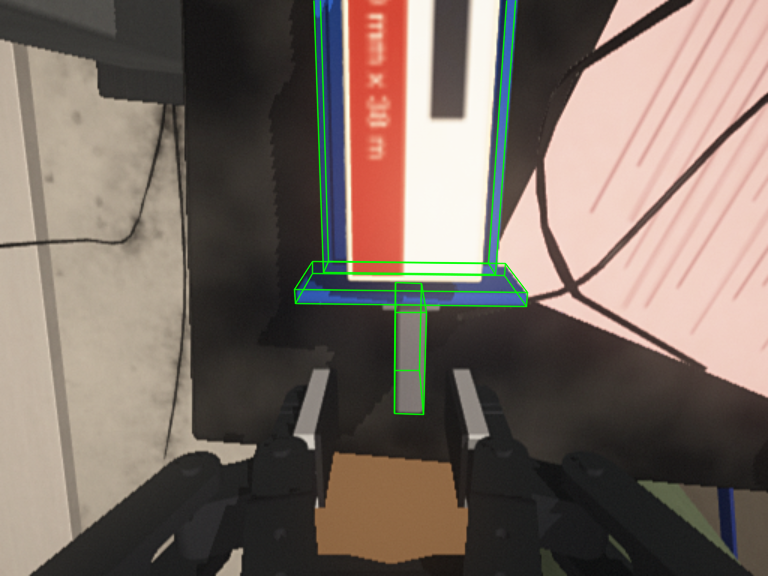

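```bash
python3 -m jog '[[[-13,8,5],0],[[0,0,12],0],[[0,0,12],0],[[0,0,0],0],[[0,0,0],0]]'
python3 - <<'E'
from st import *
s,M,g=st()
F=np.array([448.7,-271.1,38]); print("delta",M.T@(F-g))
E
```

```text
time_s: 31.18
ee_pos: [451.2, -274.3, 135.7]
tcp_rot: [-2.097, -2.308, -0.005]
wrist_force: [0.1, -0.4, 0.8]
width: 34.5
t 31.175 ee [ 451.165 -274.327  135.733] w 34.48099072581079 F [ 0.09  -0.362  0.794]
[[-0.095  0.995 -0.015]
 [ 0.995  0.096  0.018]
 [ 0.019 -0.014 -1.   ]]
grasp [ 450.333 -273.355   81.748] jaw yaw 0.09585350249873142
delta [ 1.552 -0.814 43.802]
```

```bash
python3 -m jog '[[[1,-0.5,10],0],[[0,0,11],0],[[0,0,11],0],[[0,0,6],0],[[0,0,0],0]]'
python3 - <<'E'
from st import *
s,M,g=st()
F=np.array([448.7,-271.1,38]); print("delta",M.T@(F-g))
px,K,W=cam("wrist")
overlay(px,K,W,{"tray":(437.6,-143.6,.087)},"pics/w17.png")
E
```

```text
time_s: 31.8
ee_pos: [449.5, -272.1, 94.8]
tcp_rot: [-2.096, -2.307, -0.005]
wrist_force: [0.7, -0.6, 0.2]
width: 33.8
t 31.8 ee [ 449.549 -272.139   94.834] w 33.84274103953325 F [ 0.725 -0.627  0.233]
[[-0.096  0.995 -0.016]
 [ 0.995  0.096  0.018]
 [ 0.02  -0.014 -1.   ]]
grasp [ 448.686 -271.143   40.85 ] jaw yaw 0.09609480250391943
delta [-0.015  0.058  2.85 ]
```

View pics/w17.png

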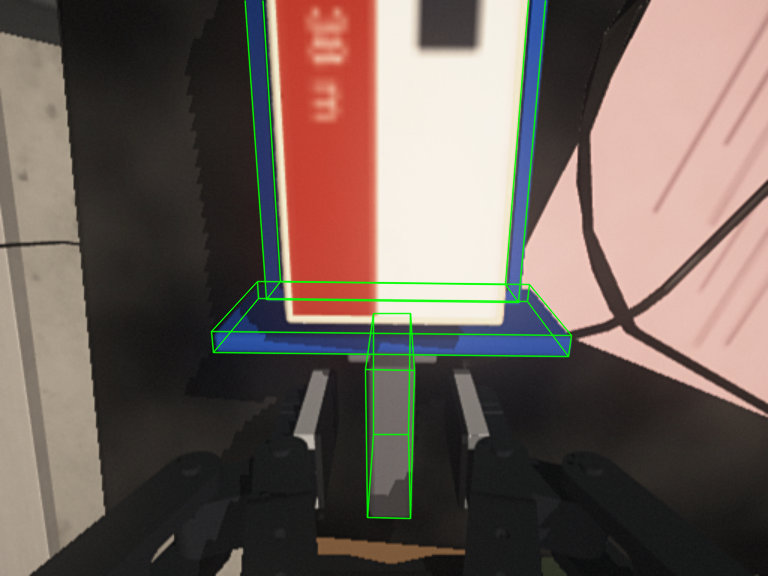

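Run:
```python
from st import *
c=r.read_camera("wrist"); K=c["intrinsics"]; Mt=np.array(c["mount"])
def Wof(ee,rows):
    T=np.eye(4); T[:3,:3]=rows; T[:3,3]=ee; return T@Mt
data={
"w1":((499.9,-118.8,360.2),[[-.0467,.9987,.018],[.9989,.0467,.0019],[.0011,.0181,-.9998]]),
"w10":((430.1,-83.6,163.6),[[-.093,.994,.053],[.995,.094,-.016],[-.02,.051,-.998]]),
"w11":((429.2,-83.3,130.6),[[-.093,.994,.062],[.995,.094,-.019],[-.025,.06,-.998]]),
"w12":((428.8,-83.5,92.6),[[-.093,.994,.061],[.995,.094,-.018],[-.024,.059,-.998]]),
"w13":((423.1,-81.8,181.4),[[-.093,.994,.06],[.995,.094,-.018],[-.024,.058,-.998]])}
for n,(ee,rows) in data.items():
    W=Wof(ee,np.array(rows))
    f="pics/w1.png" if n=="w1" else f"pics/{n}.png"; im=cv2.imread(f).astype(int); k=1 if n=="w1" else 1.5
    white=((im.min(2)>150)&(im.max(2)-im.min(2)<45)).astype(np.uint8)
    # connected component at case
    nn,lab=cv2.connectedComponents(white); seed={"w1":(200,20),"w10":(370,120),"w11":(400,100),"w12":(400,120),"w13":(400,100)}[n]
    m=lab==lab[seed[1],seed[0]]
    cols=np.nonzero(m.any(0))[0]; c0,c1=np.percentile(np.nonzero(m)[1],[4,96])
    us=np.arange(int(c0),int(c1),3); vs=np.array([np.nonzero(m[:,u])[0].max() for u in us])
    P=unproj(K,W,np.c_[us+.5,vs+1]/k-.5,69)
    a=np.polyfit(P[:,0],P[:,1],1); res=P[:,1]-np.polyval(a,P[:,0]); ok=abs(res)<2.; a=np.polyfit(P[ok,0],P[ok,1],1)
    # left/right edges on lowest rows
    vv=int(vs.min())-10
    row=np.nonzero(m[vv])[0]; L,Rr=unproj(K,W,np.array([(row.min(),vv),(row.max()+1,vv)])/k-.5,69)
    th=np.arctan(a[0]); mid=(L+Rr)/2; w=np.linalg.norm(L-Rr)*np.cos(0)
    # slide the midpoint along case axis to front line
    ax=np.array([-np.sin(th),np.cos(th)]); nrm=ax; dist=(mid[:2]-np.array([0,a[1]]))@nrm
    print(n,"yaw",th,"mouth",mid[:2]-dist*ax,"width",w,ok.mean(), L[:2],Rr[:2])
```

```text
w1 yaw 0.023737833160203805 mouth [428.163 -21.35 ] width 96.09218808564735 1.0 [379.904 -12.425] [475.891  -7.931]
w10 yaw 0.023715930101224948 mouth [427.033 -21.46 ] width 94.05392024334418 1.0 [380.04  -19.388] [473.73  -11.119]
w11 yaw 0.022612594017137697 mouth [426.36 -21.3 ] width 93.47591832893966 0.9915966386554622 [379.665 -19.662] [472.801 -11.703]
w12 yaw 0.023530018707263126 mouth [426.389 -21.269] width 93.76229270243556 0.9879518072289156 [379.543 -19.891] [472.988 -12.19 ]
w13 yaw 0.023151807553992883 mouth [426.431 -21.454] width 94.57755838585618 0.9886363636363636 [379.11 -16.31] [473.321  -7.991]
```

```bash
python3 -m jog '[[[0,0,2],0],[[0,0,0],0],[[0,0,0],0],[[0,0,0],0],[[0,0,0],0]]' -1 60;  python3 - <<'E'
from st import *
s,M,g=st()
px,K,W=cam("wrist")
overlay(px,K,W,{"tray":(437.6,-143.6,.087)},"pics/w18.png")
E
```

```text
time_s: 32.52
ee_pos: [450.5, -272.8, 94.2]
tcp_rot: [-2.099, -2.31, -0.006]
wrist_force: [0.9, 0.0, -1.6]
width: 11.1
t 32.525 ee [ 450.519 -272.817   94.167] w 11.143683884869471 F [ 0.892  0.013 -1.576]
[[-0.096  0.995 -0.013]
 [ 0.995  0.096  0.016]
 [ 0.018 -0.011 -1.   ]]
grasp [ 449.824 -271.929   40.178] jaw yaw 0.09590548975455258
```

View pics/w18.png

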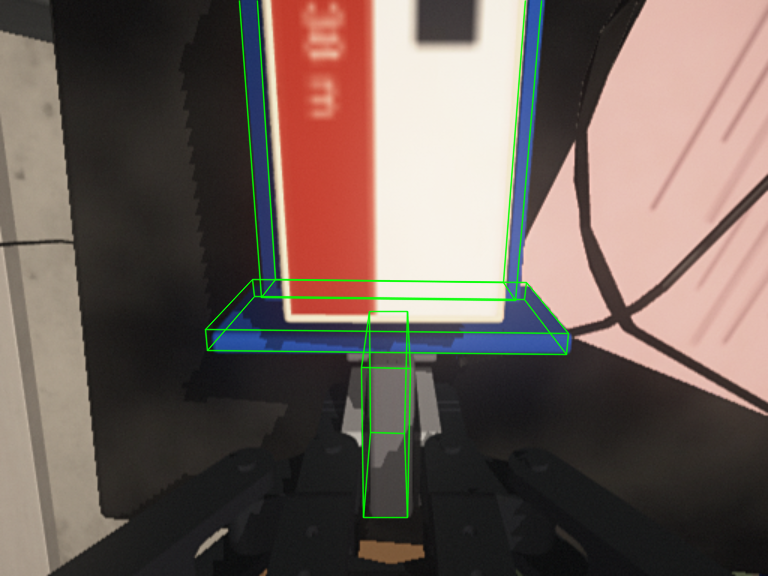

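```bash
python3 -m jog '[[[0.5,-4.3,0],1],[[0.5,-4.3,0],1],[[0.5,-4.3,0],1],[[0.5,-4.3,0],1],[[0,0,0],0]]';  python3 - <<'E'
from st import *
s,M,g=st()
px,K,W=cam("wrist")
overlay(px,K,W,{"tray":(429.5,-143.6,.0234)},"pics/w19.png")
E
```

```text
time_s: 33.2
ee_pos: [432.2, -271.5, 94.2]
tcp_rot: [-2.187, -2.227, -0.007]
wrist_force: [0.6, 0.5, -3.8]
width: 11.4
t 33.2 ee [ 432.225 -271.519   94.162] w 11.404346163833251 F [ 0.564  0.467 -3.792]
[[-0.018  1.    -0.011]
 [ 1.     0.018  0.017]
 [ 0.018 -0.011 -1.   ]]
grasp [ 431.617 -270.579   40.173] jaw yaw 0.018291861143343097
```

View pics/w19.png

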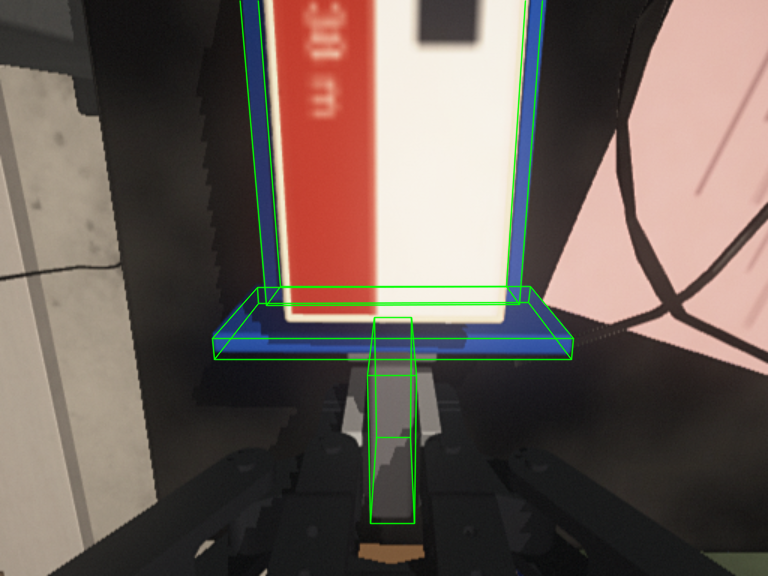

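```bash
cat >> st.py <<'E'
def trayline(case=(426.6,-21.4,.0234)):
    s=r.sense(); px,K,W=cam("wrist"); p=px.astype(int)
    blue=(p[:,:,2]>p[:,:,0]*1.6)&(p[:,:,2]>p[:,:,1]*1.25)&(p[:,:,2]>35)
    Ls=[];Rs=[]
    for v in range(5,185,2):
        c=np.nonzero(blue[v,120:420])[0]+120
        if len(c)<4: continue
        Ls.append((c.min()-.5,v)); Rs.append((c.max()+.5,v))
    out=[]
    for E in (Ls,Rs):
        P=unproj(K,W,np.array(E),19)
        a=np.polyfit(P[:,1],P[:,0],1)
        for _ in range(3):
            ok=abs(P[:,0]-np.polyval(a,P[:,1]))<1.0; a=np.polyfit(P[ok,1],P[ok,0],1)
        out.append((np.arctan(-a[0]),np.polyval(a,P[:,1].mean()),ok.sum(),np.polyval(a,-180.)))
    ym=P[:,1].mean()
    yw=(out[0][0]+out[1][0])/2; xm=(out[0][1]+out[1][1])/2
    # offset from case axis at this y
    cx=case[0]-np.tan(case[2])*(ym-case[1])
    print("tray yaw L,R",out[0][0],out[1][0],"width",(out[1][1]-out[0][1])*np.cos(yw),"n",out[0][2],out[1][2],"at y",ym,"mid x",xm,"off case axis",xm-cx,"yaw err",yw-case[2])
    return px,K,W,yw
E
python3 - <<'E'
from st import *
px,K,W,yw=trayline()
E
```

```text
tray yaw L,R 0.015895475308798465 0.009765989098466217 width 78.58077620423671 n 90 90 at y -194.46113158124356 mid x 431.09151495176536 off case axis 0.441145172284223 yaw err -0.01056926779636766
```

```bash
python3 -m jog '[[[0,0.4,0],-0.6],[[8,0,0],0],[[8,0,0],0],[[0,0,0],0],[[0,0,0],0]]';  python3 - <<'E'
from st import *
s,M,g=st()
px,K,W,yw=trayline()
E
```

```text
time_s: 33.92
ee_pos: [432.6, -255.0, 94.6]
tcp_rot: [-2.173, -2.243, -0.005]
wrist_force: [0.2, -2.4, -2.9]
width: 11.3
t 33.925 ee [ 432.567 -255.018   94.566] w 11.29713677421973 F [ 0.178 -2.432 -2.887]
[[-0.032  0.999 -0.011]
 [ 0.999  0.032  0.015]
 [ 0.016 -0.011 -1.   ]]
grasp [ 431.955 -254.195   40.576] jaw yaw 0.031760216903135345
tray yaw L,R 0.02855686842027223 0.023773810338397167 width 78.66468294871028 n 90 90 at y -177.60390496312834 mid x 430.3064825890127 off case axis 0.05064392484342761 yaw err 0.0027653393793346977
```

```bash
python3 -m jog '[[[7,0.1,0],0.1],[[7,0.1,0],0],[[7,0.1,0],0],[[7,0.1,0],0],[[0,0,0],0]]';  python3 - <<'E'
from st import *
s,M,g=st()
px,K,W,yw=trayline(); overlay(px,K,W,{},"pics/w20.png")
E
```

```text
time_s: 34.6
ee_pos: [431.5, -224.9, 94.8]
tcp_rot: [-2.173, -2.24, -0.004]
wrist_force: [0.1, -0.1, -3.7]
width: 11.5
t 34.6 ee [ 431.492 -224.854   94.759] w 11.485019250032208 F [ 0.085 -0.132 -3.679]
[[-0.03   0.999 -0.013]
 [ 0.999  0.03   0.016]
 [ 0.016 -0.012 -1.   ]]
grasp [ 430.806 -223.999   40.77 ] jaw yaw 0.030471337861991046
tray yaw L,R 0.027516987712165934 0.025033023437149367 width 78.73523549920418 n 90 90 at y -147.44858847018048 mid x 429.1302960816378 off case axis -0.4197793559898173 yaw err 0.0028750055746576512
```

View pics/w20.png

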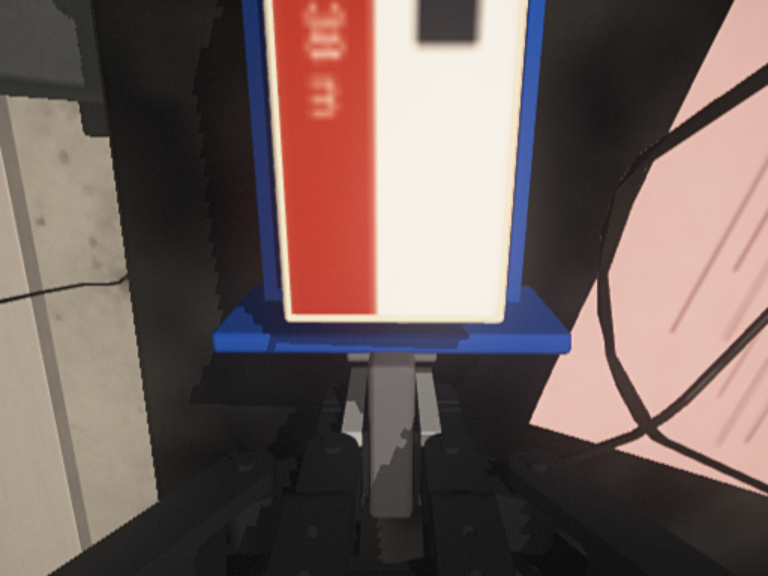

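```bash
python3 -m jog '[[[8,0.5,0],0.2],[[10,0.2,0],0],[[10,0.1,0],0],[[10,0.1,0],0],[[0,0,0],0]]';  python3 - <<'E'
from st import *
s,M,g=st()
px,K,W,yw=trayline()
E
```

```text
time_s: 35.28
ee_pos: [430.9, -183.9, 95.0]
tcp_rot: [-2.176, -2.236, -0.003]
wrist_force: [1.4, 1.1, -4.0]
width: 11.2
t 35.275 ee [ 430.86  -183.885   95.011] w 11.22360474657023 F [ 1.37   1.145 -3.966]
[[-0.027  1.    -0.014]
 [ 0.999  0.027  0.017]
 [ 0.017 -0.013 -1.   ]]
grasp [ 430.116 -182.993   41.024] jaw yaw 0.02702748831600983
tray yaw L,R 0.02444011803386835 0.02132255026184926 width 78.86627336871739 n 90 90 at y -106.56281440441596 mid x 428.6372141303307 off case axis 0.044040465929469974 yaw err -0.0005186658521411959
```

Well centred and square, low forces. Continue.

```bash
python3 -m jog '[[[10,0,0],0],[[10,0,0],0],[[10,0,0],0],[[10,0,0],0],[[0,0,0],0]]';  python3 - <<'E'
from st import *
s,M,g=st()
px,K,W,yw=trayline(); overlay(px,K,W,{},"pics/w21.png")
E
```

```text
time_s: 35.95
ee_pos: [429.4, -141.5, 95.4]
tcp_rot: [-2.176, -2.236, -0.002]
wrist_force: [0.0, 0.6, -3.9]
width: 11.5
t 35.95 ee [ 429.354 -141.458   95.44 ] w 11.452198199085748 F [ 0.043  0.611 -3.852]
[[-0.027  1.    -0.015]
 [ 0.999  0.027  0.016]
 [ 0.016 -0.014 -1.   ]]
grasp [ 428.569 -140.588   41.453] jaw yaw 0.027386167632083992
tray yaw L,R 0.02466976592287079 0.023358501263304986 width 79.0273125218377 n 90 90 at y -64.16762004981732 mid x 426.96073729376275 off case axis -0.640207714555288 yaw err 0.0006141335930878872
```

View pics/w21.png

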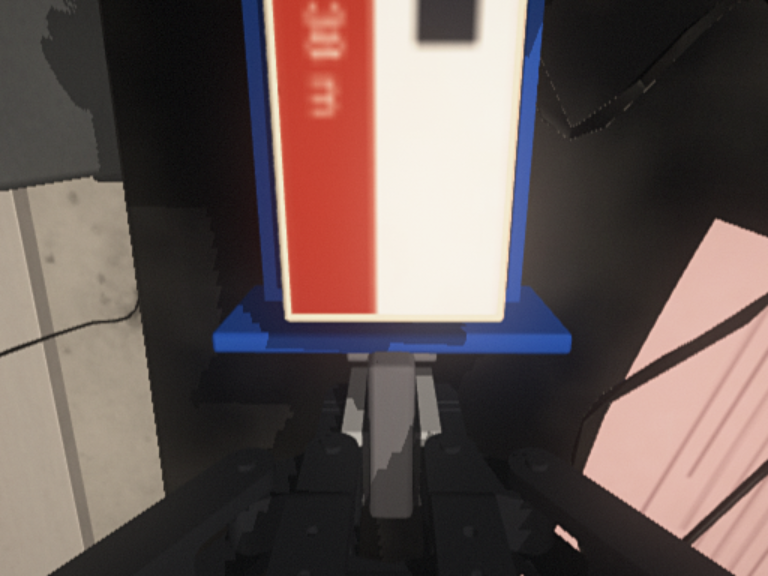

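```bash
python3 -m jog '[[[10,0.5,0.5],0],[[10,0.2,0.4],0],[[10,0,0.3],0],[[10,0,0.2],0],[[0,0,0],0]]';  python3 - <<'E'
from st import *
s,M,g=st()
px,K,W,yw=trayline()
E
```

```text
time_s: 36.62
ee_pos: [429.6, -99.4, 95.2]
tcp_rot: [-2.178, -2.236, -0.003]
wrist_force: [-0.1, 1.7, -5.3]
width: 11.3
t 36.625 ee [429.562 -99.399  95.17 ] w 11.318365209350924 F [-0.06   1.698 -5.259]
[[-0.026  1.    -0.013]
 [ 1.     0.027  0.016]
 [ 0.016 -0.013 -1.   ]]
grasp [428.846 -98.557  41.181] jaw yaw 0.02664291121561205
tray yaw L,R 0.019156819059419173 0.026317462178954535 width 78.82226638367845 n 43 43 at y -41.230713221087946 mid x 427.81305903935623 off case axis 0.748935635086525 yaw err -0.0006628593808131467
```

```bash
python3 -m jog '[[[9,-0.3,0.4],0],[[9,-0.1,0.3],0],[[9,-0.1,0.2],0],[[8,0,0.2],0],[[0,0,0],0]]';  python3 - <<'E'
from st import *
s,M,g=st()
px,K,W=cam("wrist"); overlay(px,K,W,{},"pics/w22.png")
E
```

```text
time_s: 37.3
ee_pos: [428.5, -62.7, 95.0]
tcp_rot: [-2.179, -2.236, -0.003]
wrist_force: [0.3, 0.8, -2.9]
width: 11.8
t 37.3 ee [428.549 -62.745  95.013] w 11.783475397717128 F [ 0.299  0.813 -2.864]
[[-0.026  1.    -0.012]
 [ 1.     0.026  0.015]
 [ 0.015 -0.012 -1.   ]]
grasp [427.887 -61.939  41.023] jaw yaw 0.026058777358279026
```

View pics/w22.png

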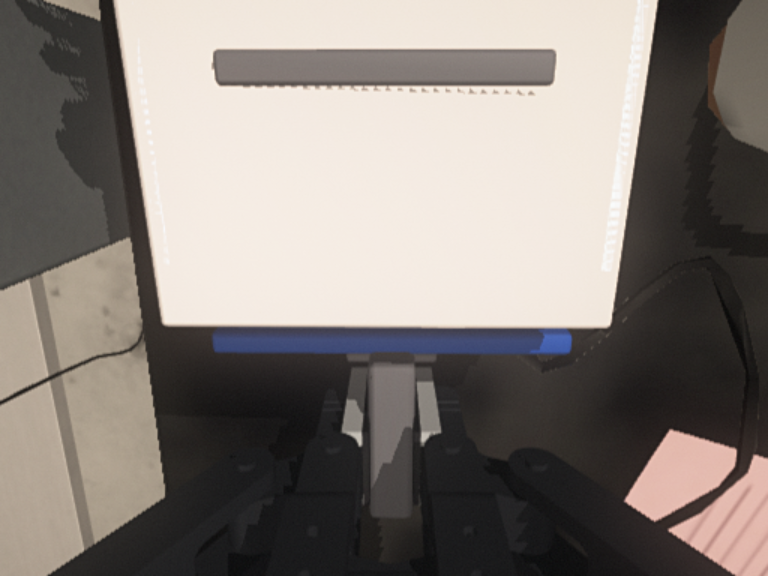

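```bash
python3 -m jog '[[[4,0,0.1],0],[[3,0,0.1],0],[[0,0,0],0],[[0,0,0],0],[[0,0,0],0]]';  python3 -c "
from st import *
st()"
```

```text
time_s: 37.98
ee_pos: [428.5, -55.9, 95.0]
tcp_rot: [-2.18, -2.236, -0.003]
wrist_force: [1.0, -0.9, -3.1]
width: 11.3
t 37.975 ee [428.458 -55.943  94.968] w 11.319678235479637 F [ 1.029 -0.926 -3.063]
[[-0.025  1.    -0.012]
 [ 1.     0.026  0.015]
 [ 0.015 -0.012 -1.   ]]
grasp [427.792 -55.155  40.978] jaw yaw 0.025576377982549414
```

```bash
python3 -m jog '[[[2,0,0],0],[[2,0,0],0],[[0,0,0],0],[[0,0,0],0],[[0,0,0],0]]';  python3 -c "
from st import *
st()"; python3 -m jog '[[[2,0,0],0],[[2,0,0],0],[[2,0,0],0],[[2,0,0],0],[[0,0,0],0]]';  python3 - <<'E'
from st import *
s,M,g=st()
px,K,W=cam("wrist"); overlay(px,K,W,{},"pics/w23.png")
E
```

```text
time_s: 38.6
ee_pos: [428.5, -52.2, 95.1]
tcp_rot: [-2.18, -2.237, -0.002]
wrist_force: [-0.2, -2.4, -2.4]
width: 11.4
t 38.6 ee [428.498 -52.213  95.143] w 11.357674069203936 F [-0.235 -2.442 -2.438]
[[-0.025  1.    -0.012]
 [ 1.     0.026  0.014]
 [ 0.014 -0.012 -1.   ]]
grasp [427.845 -51.48   41.152] jaw yaw 0.025650881434274166
time_s: 39.22
ee_pos: [428.5, -51.3, 95.6]
tcp_rot: [-2.186, -2.246, 0.016]
wrist_force: [0.3, -0.7, -2.3]
width: 11.5
t 39.225 ee [428.548 -51.278  95.615] w 11.462283244003276 F [ 0.27  -0.75  -2.255]
[[-0.027  1.    -0.012]
 [ 1.     0.027 -0.002]
 [-0.001 -0.012 -1.   ]]
grasp [427.878 -51.372  41.619] jaw yaw 0.027256836785016926
```

View pics/w23.png

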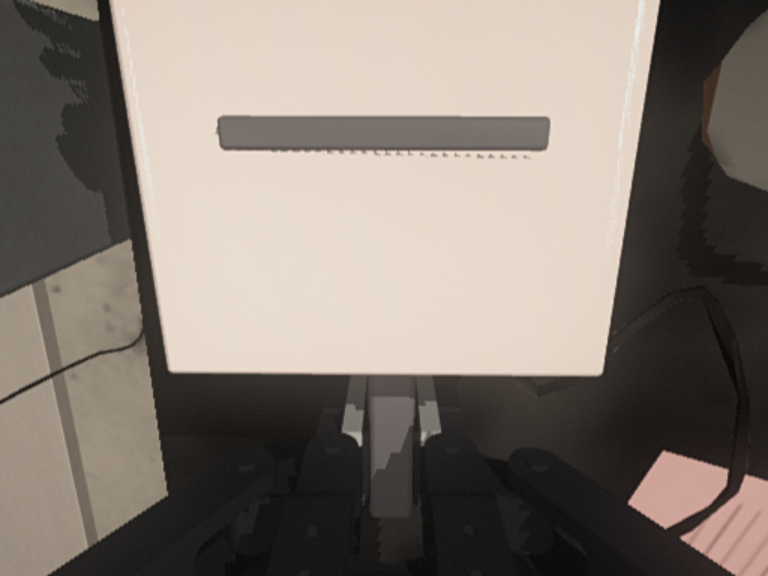

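```bash
python3 -m jog '[[[0,0,0],0],[[0,0,0],0],[[0,0,0],0],[[0,0,0],0],[[0,0,0],0]]' -0.2; python3 -m jog '[[[0,0,-10],0],[[0,0,-15],0],[[0,0,-20],0],[[0,0,-20],0],[[0,0,-20],0]]'; python3 -m jog '[[[-20,0,-20],0],[[-40,0,-30],0],[[-40,0,-30],0],[[-30,0,0],0],[[0,0,0],0]]'
python3 - <<'E'
from st import *
s,M,g=st()
px,K,W=cam("wrist"); overlay(px,K,W,{"tray":(424.3,77.6,.0234),"case":(426.6,-21.4,.0234)},"pics/w24.png")
px,K,W=cam("side"); cv2.imwrite("pics/d8.png",cv2.resize(px[110:310,150:350,::-1],None,fx=3,fy=3,interpolation=2))
px,K,W=cam("scene"); cv2.imwrite("pics/s8.png",cv2.resize(px[150:300,130:400,::-1],None,fx=2.9,fy=2.9,interpolation=2))
E
```

```text
time_s: 39.9
ee_pos: [429.4, -50.2, 96.7]
tcp_rot: [-2.184, -2.248, 0.013]
wrist_force: [0.5, -0.1, -0.9]
width: 33.8
time_s: 40.52
ee_pos: [429.9, -50.0, 186.6]
tcp_rot: [-2.183, -2.248, 0.014]
wrist_force: [0.8, -0.3, -0.8]
width: 34.0
time_s: 41.15
ee_pos: [436.1, -183.8, 278.7]
tcp_rot: [2.183, 2.252, -0.007]
wrist_force: [-0.5, 0.3, 1.3]
width: 34.1
t 41.15 ee [ 436.13  -183.823  278.702] w 34.11823173956818 F [-0.487  0.347  1.31 ]
[[-0.031  1.     0.   ]
 [ 0.999  0.031 -0.007]
 [-0.007 -0.    -1.   ]]
grasp [ 436.137 -184.18   224.703] jaw yaw 0.03119345036658214
```

View pics/w24.png

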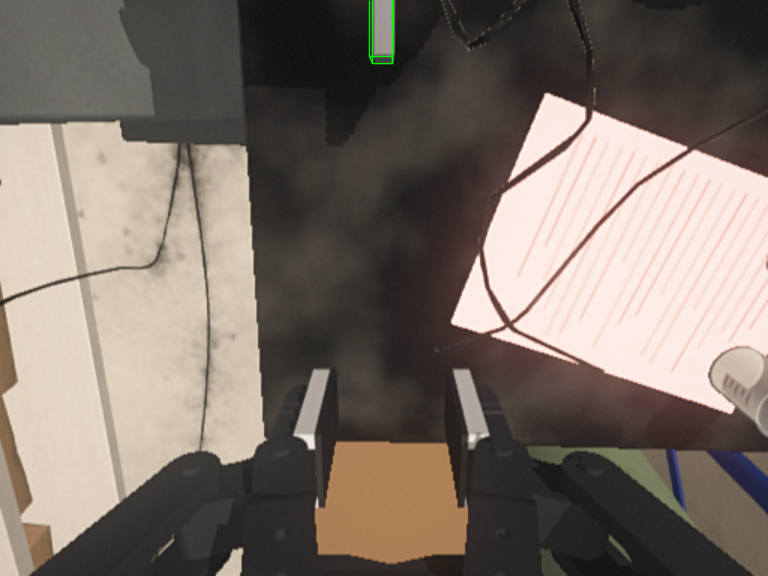

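View pics/d8.png

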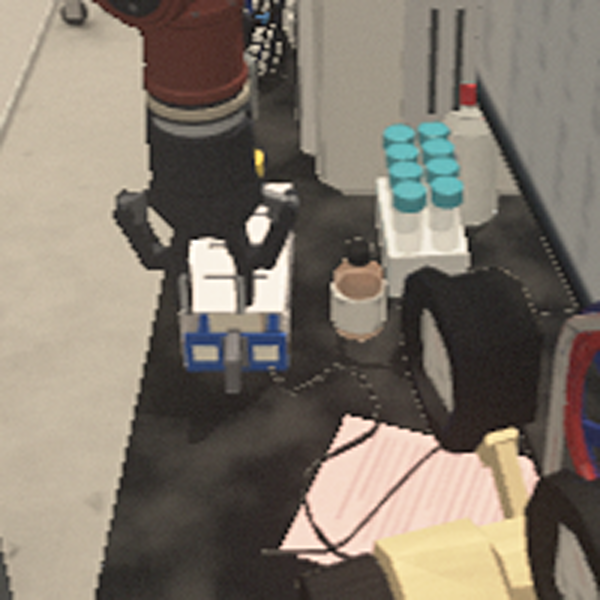

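View pics/s8.png

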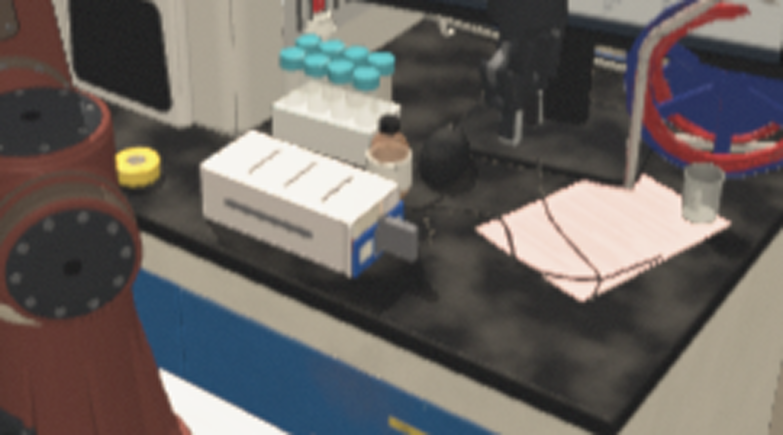

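```bash
python3 -c "
from plant import r
print(r.sense()['time_s'],r.job_done())"
```

```text
the job is handed in; nothing more can be done
41.3 None
```

The film box and the timer are in the blue tray, one behind the other. The tray is pushed fully home in the white case and released, and I handed the job in at 41.3 s of the 72 s.

- **Packing:** After release, the wrist picture showed the film box towards the front panel and the timer behind it. Both were inside the tray walls. The timer's sloped top looked like a tilt at first, but its edges matched a timer lying flat on the tray floor.
- **Sliding in:** During the slide the tray stayed within about 0.8 mm of the case's centre line, with yaw within about 0.003 rad. It moved freely until the panel met the mouth, where the gripper stopped about 1 mm short of the computed end point.
- **After letting go:** The fin's end in the wrist picture matched the fully home pose to about 1–2 mm. The side and scene pictures showed the panel closed against the case. The tape roll and beaker stood where they were, and the arm was clear of everything.

**Not confirmed:**
- The clear bottle was out of view in the last pictures, but nothing I moved after the start came near it.
- The film box and timer cannot be seen inside the closed case, so their final state rests on the check before the slide.
- The tool leaned up to 0.06 rad from vertical while packing. I brought it back to about 0.02 rad or less before pinching the fin.

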